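# Turn the roller tin over and clip it into the draining rack

### The arm

A 6-joint arm with a two-finger parallel gripper is mounted at the origin on the work surface. World frame = base frame: x ahead of the robot, y to its left, z up, the work surface at z = 0. Lengths are in m, angles in rad, forces in N, time in s.
With the tool pointing down it reaches from about 0.275 to 0.775 m from the base axis. Payload 14.6 kg.
Tool frame: the origin (TCP) lies midway between the tips of the shut fingers; the grasp point (between the pads) lies 19 mm behind it (manip.grasp_offset is the distance from the TCP to the grasp point, in m); z points along the fingers, y is the direction in which the jaws open and shut (so a half turn about z gives the same grasp; the last joint's range is limited). The gripper opens to 85 mm and grips with 20 to 120 N. Pads are 22 mm wide; open, the fingers measure 114 mm over their backs; the gripper's body (76 mm by 85 mm) begins 54 mm behind the grasp point. The pads swing forward as they close: fully open they stand 13 mm farther back than shut.
Start: joints at [-1.407, 0.263, -0.048, 1.259, 0, 1.415], TCP at [0.165, -0.499, 0.204] pointing down, gripper open.
Joint ranges: [-2.65, 2.65], [-0.89, 1.7], [-1.18, 1.37], [-2.13, 2.11], [-1.35, 1.29], [-3.14, 3.14]. Speed limits (rad/s): [1.89, 1.89, 2.57, 2.79, 3.14, 3.14].

### API

Orientations are given as a unit quaternion [w, x, y, z].
In Python, from bench import manip, cams, order gives the robot as it stands.
- The arm moves only by the tool send_rows, never from a script. Its argument "moves" is a list of rows, each a list of 3 entries, a list of its own where there are three numbers: the shift along the tool's x, y, z in mm, then the turn about the tool's z in degrees, then the finger opening in mm, from 0 to 85.4. A call has 1 to 5 rows; each row shifts and turns the commanded pose from where the row before left it, along the tool's axes as they then stand; what a row does not reach is not made up. A row lasts 1/10 s, in which the tool goes at most 50 mm and 8.59 degrees, less where a joint would pass 70% of its speed; a pose out of reach is approached as far as the arm can. A call with a gripper value outside its range is refused whole. The fingers move at their own pace and stop on an object; "newtons" is the grip in N (left out, the last holds). Time passes only in rows, so rows that do not move let the fingers close. It gives the time, the measured TCP pose, the force and the opening at its end, in the units of the state.
- manip.sense(): the state, without advancing time (a new reading comes with each control period).
- cams.read_camera(name): name is "scene" or "side" or "wrist"; returns a dict with "frame" (480x640x3 uint8, red, green, blue), "depth" (480x640 float32, m along the optical axis (not along the pixel's ray), 0 where there is no reading), "vertical_fov" (degrees; the focal length in pixels is half the picture's height over the tangent of half this angle, whatever the lens; pixels are square), "cx", "cy" (the principal point, pixels), "k1" (the pictures are not rectified: a ray, as slopes to the right and down, at radius r is drawn at 1 + k1 r^2 times it, then the intrinsics apply), "R" (3x3) and "t" (3): a world point X has camera coordinates R X + t; the wrist camera has in their place "T_tool_cam" (4x4, takes a point from camera to tool coordinates, whose origin is the TCP and whose axes are the flange's). Camera axes: x right, y down, z forward; pixel columns grow to the right and rows downward; lengths in m; the calibration is good to about 2 mm. A picture is of the moment at which its call begins: read the wrist's pose just before it.
- order.finish_job(): hands the job in, once; it reports no verdict.
The state is a dict: "time_s": time; "joint_pos": joint angles; "dq": joint speeds; "joint_torque": joint torques, N m; "position": TCP position; "tcp_rot": TCP orientation; "wrist_force": force on the tool from outside, world axes, zero at the start; "wrist_torque": the same for the moment, N m; "width": opening from 0.0 (shut) to 1.0 (fully open).
Only numpy, scipy, OpenCV 4.12 (cv2) and the standard library are available. Lean on these libraries where they do the work, as an engineer would, in place of code of your own. Each camera call takes 0.05 s, during which the arm holds its last target.

### The job

The flat metal tin of rollers lies lid up on the sloping loading stand, and its lid is only laid on. Lift it with the lid pinched shut, turn it over and lay it lid down on the rails of the draining rack (the one in the drip tray), then press it down the slope, without ramming, until the rack's spring clip snaps around the rod at the tin's foot and the tin is fully home against the stops, flat on both rails; let go. Keep the lid shut and all rollers inside throughout, and leave the other things on the bench alone.

Things in the scene. Friction and masses are not known exactly. Their poses are not given: they have to be found in the camera images.
- tin_center (a point): Centre, half-way up, of the closed tin: plain steel box with an aluminium lid, 120 mm long (x axis), 110 mm wide (y), 46 mm thick with lid on (z, from bottom to lid), walls 3 mm; 0.5 to 0.75 kg with lid and rollers. It starts lid up on the loading stand, x axis pointing down the 55 degree slope, away from the robot; z leans 55 degrees from vertical, away from the robot.
- tin: The tin; origin in the middle of its bottom, 23 mm below its centre. Its upper 35 mm stick out past the rails, free above, below and behind; under the rest it is open between the rails too. To pinch it over this end: one finger on the lid, one under the bottom, fingers pointing down the slope (35 degrees from straight down), 45 to 55 mm over the tin; 25 to 40 N of grip keeps the lid shut.
- tin_rod (a point): Middle of the steel foot rod, 12 mm in diameter and 52 mm long (along the tin's y), carried by two ears at the tin's downhill end: 78 mm along the tin's x axis from its centre, at half its thickness, so it comes to the same place when the tin is turned over about its x axis. Press slowly (20 mm/s or less): over 80 N on the rack counts as ramming.
- tin_mouth (a point): Point fixed to the tin where the middle of the lid plate is when the lid is fully on: 21 mm along the tin's z axis from the tin's centre.
- lid_center (a point): Middle of the lid plate (120 x 110 x 4 mm, flush with the tin's outside all round, four dark drain slots in its top). Under it an 8 mm deep rim fits into the tin with 1.5 mm play; nothing else holds it. z axis points out of the tin.
- lid: The same lid; origin in the middle of the underside of its plate.
- rack: Draining rack, fixed: steel frame in a low drip tray (180 x 150 x 22 mm); origin in the middle of the tray's underside. Two rails, each 14 mm wide and 85 mm long, middles 90 mm apart, open between them, slope down 55 degrees away from the robot. At each rail's foot, 90 mm above the bench, a stop stands 24 mm up square to the slope.
- clip (a point): Where the rod's middle is when snapped home: between the two spring fingers of the clip at the rack's foot, midway between the rails. The fingers lie over and under the rod, mouth 15 mm uphill of here (so lay the tin on the rails 30 to 35 mm uphill of home, then slide); 8 mm between their bumps. The rod meets the bumps 13 mm before home; 8 to 20 N of push besides the tin's weight snaps it in.
- rack_seat (a point): Where the tin's centre must finally be on the draining rack: 23 mm above the rails' top face, 60 mm uphill of the stops, midway between the rails. Its x axis points down the slope, y to the left, z out of the slope (up and away from the robot).
- stand: Loading stand, fixed: the same rails and stops as the rack's, but on a flat steel plate (150 x 140 mm); origin in the middle of its underside. It holds the tin at the start. Stand or rack may be the left one.
- stand_seat (a point): The loading stand's seat point, with the same axes and offsets as the rack's; the tin starts with its centre here.
- roller0: Centre of one of three loose steel rollers in the tin, 18 mm in diameter, 28 mm long (along its y axis), 50 g; they shift about when the tin is turned.
- roller1: Centre of one of three loose steel rollers in the tin, 18 mm in diameter, 28 mm long (along its y axis), 50 g; they shift about when the tin is turned.
- roller2: Centre of one of three loose steel rollers in the tin, 18 mm in diameter, 28 mm long (along its y axis), 50 g; they shift about when the tin is turned.
- bearing: Bystander: steel bearing ring lying flat, 52 mm in diameter, 16 mm high; centre of its underside.
- screwdriver: Bystander: screwdriver lying between the stands; its x axis runs along it.
- wrench: Bystander: wrench lying on the left, near the robot; its x axis runs along it.
- oil_bottle: Bystander: bottle 64 mm in diameter, 170 mm high, on the left; centre of its underside.
- jar: Bystander: jar 72 mm in diameter, 90 mm high, on the right; centre of its underside.
- cup: Bystander: steel cup 76 mm in diameter, 90 mm high, on the right, near the robot; centre of its underside.
Mind the look-alikes: they are no part of the job. Of the things shaped like the lid, the aluminium one is meant.

How it is judged:
By the outcome, as a careful person would: the job done as asked, in the order asked, and still so for the second after the job is handed in, with the robot touching nothing.
It also fails if it takes over 51 s, if anything falls off the work surface, if the arm or the gripper's body presses on something with over 40 N, if the wrist force passes 120 N, or if a joint passes its speed limit or range.

## Working session

There is one attempt and no reset: what is moved stays moved. The work goes in short steps, Python scripts to look and compute and a tool call to move; the robot and the scene stay as the last step left them, time stands still between calls to the robot, and variables do not carry over. Pictures are saved under pics/ and viewed, and the job is handed in when it is done.

Besides the shell and the picture viewer there is one more tool, called after "Request:" by a JSON object that holds its "api" and its "payload", one argument or row to a line. send_rows: Moves the arm, as the interface text tells. Its arguments: {"type":"object","properties":{"moves":{"type":"array"},"newtons":{"type":"number"}},"required":["moves"]}

```bash
ls; mkdir -p pics; python3 - <<'E'
from bench import manip, cams, order
import cv2
print(manip.sense(), manip.grasp_offset)
for n in ["scene","side","wrist"]:
    c=cams.read_camera(n); cv2.imwrite(f"pics/{n}0.png",c["frame"][:,:,::-1])
    print(n,{k:v for k,v in c.items() if k not in("frame","depth")})
E
```

```text
pics
{'time_s': 0.0, 'joint_pos': array([-1.40732499e+00,  2.63524776e-01, -4.89338350e-02,  1.25940997e+00,
        1.99710304e-05,  1.41545596e+00]), 'dq': array([ 0.00132417, -0.00042141, -0.00016249,  0.0005111 , -0.00072372,
        0.00016237]), 'joint_torque': array([-4.14272770e-03, -6.37608933e+01,  3.84570730e+01,  1.37289532e-02,
       -2.42734732e-04,  4.69691273e-06]), 'position': array([ 0.16448571, -0.4982455 ,  0.2034253 ]), 'tcp_rot': array([-5.36162501e-04,  9.87321627e-01,  1.58731590e-01,  7.80582275e-06]), 'wrist_force': array([ 0.32610599, -0.1571789 ,  0.08854768]), 'wrist_torque': array([-0.02153978,  0.03654381,  0.01243009]), 'width': 1.0020243724455073} 0.0187
scene {'vertical_fov': 57.44168100145855, 'cx': 322.7517572358789, 'cy': 234.1837474391607, 'k1': -0.0627384639319121, 'R': array([[ 0.34849028,  0.93714902, -0.01749962],
       [ 0.69374098, -0.27044084, -0.66752169],
       [-0.63029991,  0.22048461, -0.74438468]]), 't': array([-0.21632577, -0.30208723,  1.37757561])}
side {'vertical_fov': 52.22594975730296, 'cx': 322.2478231553232, 'cy': 243.187682994367, 'k1': -0.13006379436089097, 'R': array([[-0.80524752, -0.59290772, -0.00607184],
       [-0.42882417,  0.58941129, -0.68461972],
       [ 0.40949512, -0.54868458, -0.72887515]]), 't': array([0.45602042, 0.31735431, 0.95259736])}
wrist {'vertical_fov': 67.44150217578917, 'cx': 317.75071410080375, 'cy': 235.5213934796062, 'k1': -0.011456551792057552, 'T_tool_cam': array([[-1.08599418e-03, -9.64243603e-01, -2.65015274e-01,
         6.73030263e-02],
       [ 9.99999410e-01, -1.04638225e-03, -2.90647948e-04,
         1.18498444e-04],
       [ 2.94814546e-06, -2.65015433e-01,  9.64244170e-01,
        -1.69330702e-01],
       [ 0.00000000e+00,  0.00000000e+00,  0.00000000e+00,
         1.00000000e+00]])}
```

View pics/scene0.png

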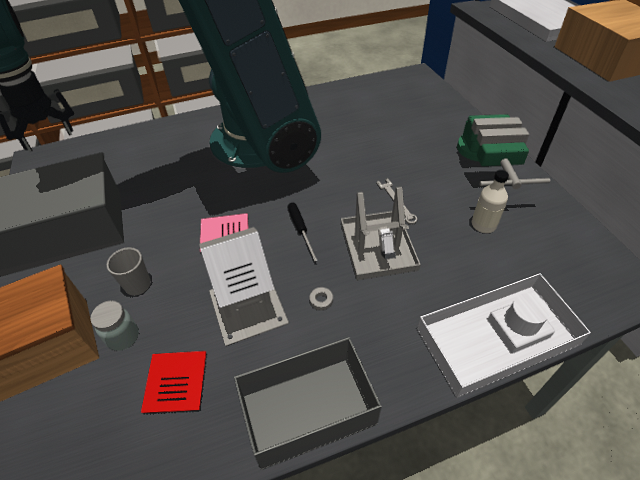

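View pics/side0.png

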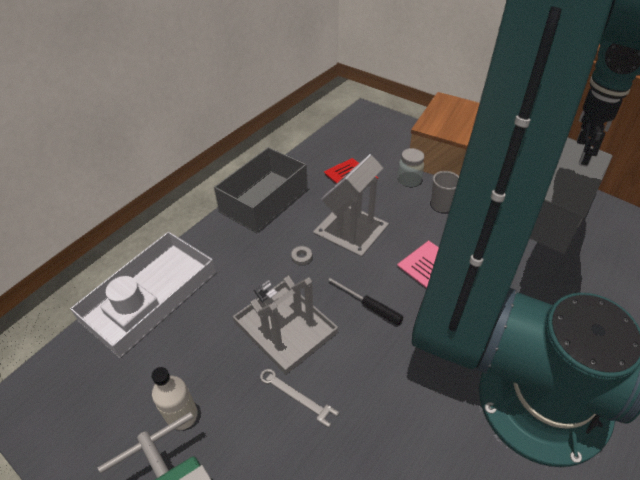

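View pics/wrist0.png

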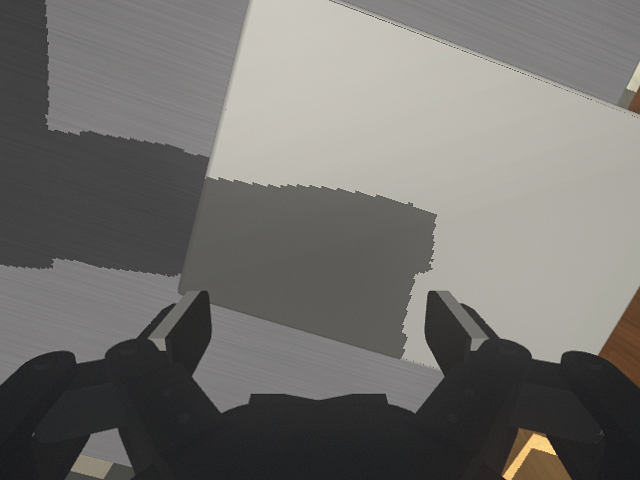

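Scene: the tin sits on the stand at about (237,265), with its flat plate base at (250,315). The rack, with tray and clip, is at (382,240). The pink plate (225,228), red plate (175,382) and open box (307,400) are look-alikes. I'll measure next.

```bash
cat > h.py <<'E'
import numpy as np, cv2
from bench import manip, cams, order
from scipy.spatial.transform import Rotation as Ro
def K(c):
    f=240/np.tan(np.radians(c["vertical_fov"]/2)); return np.array([[f,0,c["cx"]],[0,f,c["cy"]],[0,0,1]])
def pose(c,s=None):
    if "R" in c: R=c["R"].T; return R,-R@c["t"]
    T=c["T_tool_cam"]; q=s["tcp_rot"]; M=Ro.from_quat([q[1],q[2],q[3],q[0]]).as_matrix()
    return M@T[:3,:3], M@T[:3,3]+s["position"]
def rays(c,px,s=None):
    px=np.asarray(px,float).reshape(-1,1,2)
    n=cv2.undistortPoints(px,K(c),np.array([c["k1"],0,0,0,0]))[:,0]
    R,o=pose(c,s); return o,np.c_[n,np.ones(len(n))]@R.T
def cloud(c,s=None):
    v,u=np.mgrid[0:480,0:640]; o,d=rays(c,np.c_[u.ravel(),v.ravel()],s)
    P=o+d*c["depth"].reshape(-1,1); P[c["depth"].ravel()==0]=np.nan
    return P.reshape(480,640,3)
def grab(n):
    s=manip.sense(); c=cams.read_camera(n); return c,s
def toolM(s):
    q=s["tcp_rot"]; return Ro.from_quat([q[1],q[2],q[3],q[0]]).as_matrix()
E
python3 - <<'E'
from h import *
np.set_printoptions(precision=4,suppress=True)
c,s=grab("scene"); P=cloud(c)
np.save("scene_P.npy",P)
for u,v in [(237,265),(203,240),(262,230),(218,300),(270,290),(225,220),(175,382),(250,320),(382,240),(362,200),(401,200),(388,240),(320,298),(128,265),(115,320),(490,210)]:
    print((u,v),P[v,u])
im=c["frame"][:,:,::-1]
cv2.imwrite("pics/c1.png",np.hstack([cv2.resize(im[190:350,180:310],None,fx=3,fy=3),cv2.resize(im[175:335,320:440],None,fx=3,fy=3)]))
c,s=grab("side");im=c["frame"][:,:,::-1]
P=cloud(c); np.save("side_P.npy",P)
cv2.imwrite("pics/c2.png",np.hstack([cv2.resize(im[140:260,300:400],None,fx=4,fy=4),cv2.resize(im[260:380,230:345],None,fx=4,fy=4)])[:600,:800])
print(toolM(s))
E
```

```text
(237, 265) [ 0.6191 -0.1684  0.1722]
(203, 240) [ 0.3797 -0.2265  0.0123]
(262, 230) [ 0.387  -0.0788 -0.0024]
(218, 300) [ 0.6503 -0.2204  0.1258]
(270, 290) [ 0.6557 -0.1206  0.1147]
(225, 220) [ 0.3334 -0.1609  0.0137]
(175, 382) [ 0.7263 -0.3437  0.0136]
(250, 320) [ 0.6373 -0.1725  0.0042]
(382, 240) [0.5871 0.1565 0.0746]
(362, 200) [0.5162 0.1349 0.1434]
(401, 200) [0.5409 0.2203 0.1356]
(388, 240) [0.6021 0.1628 0.088 ]
(320, 298) [ 0.6354 -0.012  -0.0004]
(128, 265) [ 0.4187 -0.4027  0.0395]
(115, 320) [ 0.5982 -0.4229  0.0894]
(490, 210) [nan nan nan]
[[ 0.9496  0.3134 -0.0001]
 [ 0.3134 -0.9496  0.0006]
 [ 0.0001 -0.0006 -1.    ]]
```

Request:
{"api": "send_rows", "payload": {
  "moves": [
    [[0,0,0],[0,0,0],85]
  ]
}}

```text
invalid input at $.moves[0][1]: expected a number
```

View pics/c1.png

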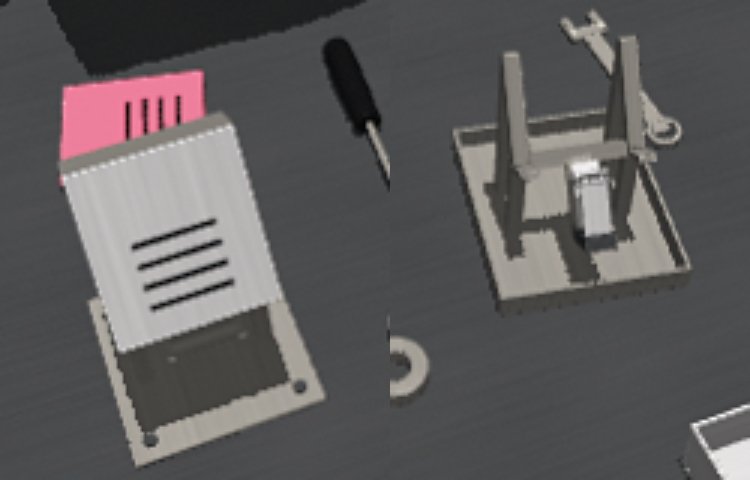

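View pics/c2.png

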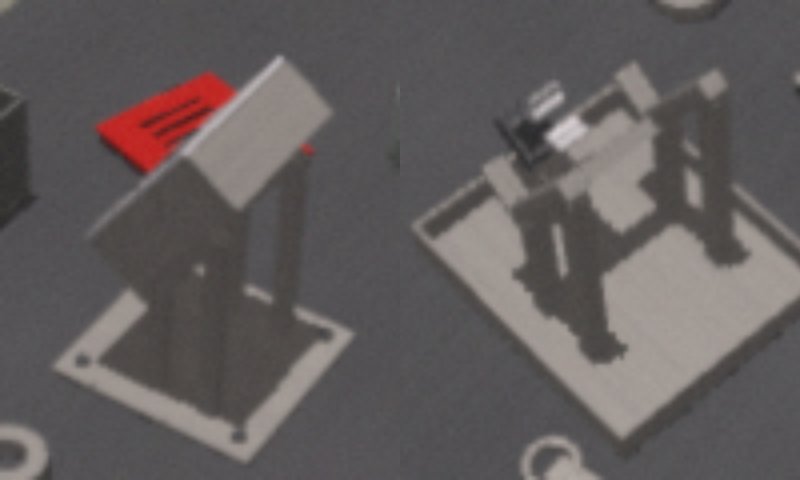

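Crop check: the chosen tin has an aluminium lid with four slots on the flat-plate stand. The rack stands in the tray with the clip. Next I measure the lid quad and the rack.

```bash
python3 - <<'E'
from h import *
np.set_printoptions(precision=4,suppress=True)
c,s=grab("scene"); P=cloud(c); im=c["frame"]
# lid region: bright, unsaturated, z>0.09 and box
f=im.astype(int); br=f.min(2); 
m=np.zeros((480,640),bool); m[205:315,190:285]=True
m&=(P[...,2]>0.08)
# normal-based: fit plane by RANSAC
pts=P[m]; rng=np.random.default_rng(0); best=0
for i in range(500):
    a=pts[rng.choice(len(pts),3,False)]; n=np.cross(a[1]-a[0],a[2]-a[0]); n/=np.linalg.norm(n)+1e-12
    k=abs((pts-a[0])@n)<.003
    if k.sum()>best: best=k.sum(); B=k
q=pts[B]; o=q.mean(0); n=np.linalg.svd(q-o,full_matrices=False)[2][2]; n*=np.sign(n[2])
print("plane",o,n,best,len(pts),"lean",np.degrees(np.arccos(n[2])),"yaw",np.degrees(np.arctan2(n[1],n[0])))
mm=m&(abs((P-o)@n)<.004)&(br>120); mm=cv2.morphologyEx(mm.astype(np.uint8),cv2.MORPH_CLOSE,np.ones((9,9)))
cs,_=cv2.findContours(mm,cv2.RETR_EXTERNAL,cv2.CHAIN_APPROX_NONE); ct=max(cs,key=cv2.contourArea)
hull=cv2.convexHull(ct); ap=cv2.approxPolyDP(hull,6,True)[:,0]; print(ap, cv2.contourArea(ct))
O,d=rays(c,ap); t=((o-O)@n)/(d@n); X=O+d*t[:,None]; print(X)
print([np.linalg.norm(X[i]-X[i-1]) for i in range(len(X))]); print("mid",X.mean(0))
E
```

```text
plane [ 0.623  -0.1698  0.1656] [0.8184 0.0338 0.5737] 3418 4013 lean 54.99172082955258 yaw 2.3636886942993716
[[256 231]
 [273 289]
 [219 306]
 [200 249]] 3475.5
[[ 0.5869 -0.1174  0.2139]
 [ 0.6559 -0.1145  0.1153]
 [ 0.6586 -0.2217  0.1178]
 [ 0.5919 -0.2247  0.2131]]
[np.float64(0.1074027395556707), np.float64(0.12041484487104624), np.float64(0.10728289602235401), np.float64(0.1163227065050702)]
mid [ 0.6233 -0.1696  0.165 ]
```

Request:
{"api": "send_rows", "payload": {
  "moves": [
    [[0,0,-50],0,85],
    [[0,0,-50],0,85],
    [[0,0,-50],0,85]
  ]
}}

```text
time_s: 0.6
position: [0.1644, -0.4978, 0.3558]
tcp_rot: [-0.0, 0.987, 0.159, -0.0]
wrist_force: [1.1, -1.7, 0.1]
width: 0.994
```

```bash
cat >> h.py <<'E'
def plan(goals, s, turn_rate=8.5, step=48):
    """goals: list of (world TCP target, total turn deg, n rows min) -> rows in tool axes"""
    p=np.array(s["position"]); M=toolM(s); out=[]
    for g,turn in goals:
        g=np.array(g); n=int(np.ceil(max(np.linalg.norm(g-p)*1000/step,abs(turn)/turn_rate,1)))
        for i in range(n):
            d=M.T@((g-p)/n)*1000
            out.append((np.round(d,1).tolist(),round(turn/n,2)))
            M=M@Ro.from_euler('z',turn/n,degrees=True).as_matrix()
        p=g
    return out
E
python3 - <<'E'
from h import *
s=manip.sense()
for r in plan([((0.5,-0.1,0.42),-74)],s): print(r)
print(s["joint_pos"])
E
```

```text
([40.3, -24.8, -5.8], -6.73)
([42.9, -19.9, -5.8], -6.73)
([45.0, -14.7, -5.8], -6.73)
([46.4, -9.4, -5.8], -6.73)
([47.2, -3.9, -5.8], -6.73)
([47.3, 1.7, -5.8], -6.73)
([46.8, 7.2, -5.8], -6.73)
([45.6, 12.6, -5.8], -6.73)
([43.8, 17.9, -5.8], -6.73)
([41.4, 22.9, -5.8], -6.73)
([38.4, 27.6, -5.8], -6.73)
[-1.40727371e+00  2.70589780e-01  3.72416527e-01  1.67281813e+00
 -1.08002973e-05  1.41551286e+00]
```

Request:
{"api": "send_rows", "payload": {
  "moves": [
    [[40,-25,-6],-6.7,85],
    [[43,-20,-6],-6.7,85],
    [[45,-15,-6],-6.7,85],
    [[46,-9,-6],-6.7,85],
    [[47,-4,-6],-6.7,85]
  ]
}}

```text
time_s: 1.1
position: [0.3173, -0.3163, 0.3842]
tcp_rot: [0.0, 0.899, 0.438, 0.0]
wrist_force: [1.5, -0.4, -1.6]
width: 0.993
```

Request:
{"api": "send_rows", "payload": {
  "moves": [
    [[47,2,-6],-6.7,85],
    [[47,7,-6],-6.7,85],
    [[46,13,-6],-6.7,85],
    [[44,18,-6],-6.7,85],
    [[41,23,-6],-6.7,85]
  ]
}}

```text
time_s: 1.6
position: [0.4712, -0.1357, 0.4143]
tcp_rot: [0.0, 0.734, 0.679, 0.0]
wrist_force: [0.8, -1.6, 0.4]
width: 0.997
```

Request:
{"api": "send_rows", "payload": {
  "moves": [
    [[0,50,0],0,85],
    [[0,50,0],0,85],
    [[0,50,0],0,85],
    [[0,50,0],0,85],
    [[0,50,0],0,85]
  ]
}}

```text
time_s: 2.1
position: [0.6935, -0.1583, 0.383]
tcp_rot: [0.031, 0.735, 0.677, 0.016]
wrist_force: [96.9, -30.8, 98.4]
width: 0.994
```

```bash
python3 - <<'E'
from h import *
s=manip.sense();print(s["joint_pos"],toolM(s),s["position"])
E
```

```text
[-3.38576791e-01  7.59671267e-01  1.36789825e+00  2.10850492e+00
 -3.90107698e-04  1.31522626e+00] [[ 0.08352912  0.99429532  0.06633025]
 [ 0.99633933 -0.08211506 -0.02377088]
 [-0.01818856  0.068073   -0.99751453]] [ 0.69354526 -0.15826461  0.38300607]
```

Request:
{"api": "send_rows", "payload": {
  "moves": [
    [[0,0,0],0,85]
  ]
}}

```text
time_s: 2.2
position: [0.6952, -0.1578, 0.3681]
tcp_rot: [0.019, 0.735, 0.677, 0.01]
wrist_force: [0.6, -0.4, -3.0]
width: 0.99
```

```bash
python3 - <<'E'
from h import *
s=manip.sense();print(s)
c,s=grab("scene"); cv2.imwrite("pics/s1.png",c["frame"][:,:,::-1])
E
```

```text
{'time_s': 2.2, 'joint_pos': array([-3.37325082e-01,  7.75429868e-01,  1.35556304e+00,  2.10711709e+00,
       -3.59427797e-05,  1.31523448e+00]), 'dq': array([-0.01880843, -0.12588523,  0.09063038,  0.0210886 , -0.00585479,
       -0.01756856]), 'joint_torque': array([   4.09598172, -118.48892212,   37.3522532 ,    0.4162015 ,
          0.12175621,    0.35292101]), 'position': array([ 0.69523307, -0.15780161,  0.36814512]), 'tcp_rot': array([0.01934622, 0.7352394 , 0.67745348, 0.01027273]), 'wrist_force': array([ 0.57557433, -0.41355364, -2.96374458]), 'wrist_torque': array([-0.0309792 ,  0.04917878, -0.03578038]), 'width': 0.9896668644702055}
```

View pics/s1.png

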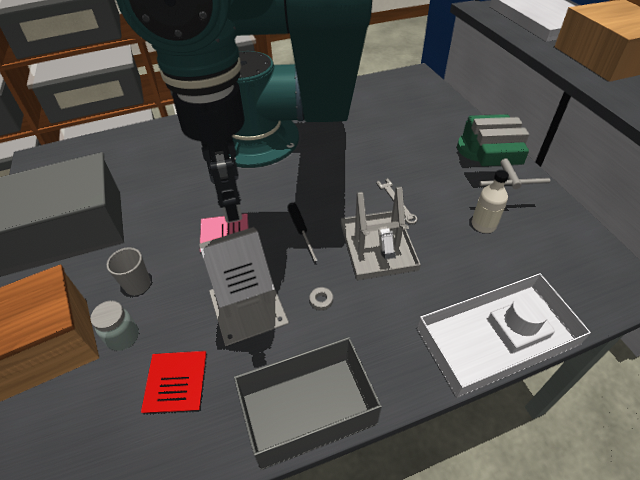

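Request:
{"api": "send_rows", "payload": {
  "moves": [
    [[0,0,0],0,85],
    [[0,0,0],0,85]
  ]
}}

```text
time_s: 2.45
position: [0.6923, -0.1583, 0.3851]
tcp_rot: [0.032, 0.735, 0.677, 0.017]
wrist_force: [-1.4, -0.3, 0.7]
width: 0.991
```

Request:
{"api": "send_rows", "payload": {
  "moves": [
    [[0,10,0],0,85],
    [[0,10,0],0,85],
    [[0,10,0],0,85]
  ]
}}

```text
time_s: 2.75
position: [0.6954, -0.1545, 0.3783]
tcp_rot: [0.027, 0.735, 0.677, 0.016]
wrist_force: [0.7, -0.3, -0.2]
width: 0.995
```

```bash
python3 - <<'E'
from h import *
s=manip.sense();print(s["joint_pos"],toolM(s),s["position"])
E
```

```text
[-3.33671332e-01  7.65777898e-01  1.36679318e+00  2.10898848e+00
  1.83462031e-03  1.31990480e+00] [[ 0.0830421   0.99474299  0.05991993]
 [ 0.99645031 -0.08205046 -0.01882846]
 [-0.01381302  0.06127078 -0.9980256 ]] [ 0.69540468 -0.15450213  0.37833588]
```

Request:
{"api": "send_rows", "payload": {
  "moves": [
    [[0,-30,0],0,85],
    [[0,-30,0],0,85]
  ]
}}

```text
time_s: 2.95
position: [0.6654, -0.1535, 0.378]
tcp_rot: [0.027, 0.735, 0.677, 0.015]
wrist_force: [0.8, -0.5, 1.6]
width: 0.994
```

```bash
python3 - <<'E'
from h import *
s=manip.sense();print(s["joint_pos"],toolM(s),s["position"])
E
```

```text
[-0.34712772  0.60242687  1.00230524  1.90942616  0.00263214  1.30615332] [[ 0.08270505  0.99485825  0.05845454]
 [ 0.99648297 -0.08176202 -0.0183484 ]
 [-0.0134747   0.05976646 -0.99812144]] [ 0.66542663 -0.15350966  0.37800959]
```

Request:
{"api": "send_rows", "payload": {
  "moves": [
    [[0,20,-10],0,85],
    [[0,20,-20],0,85],
    [[0,25,-25],0,85],
    [[0,25,-25],0,85]
  ]
}}

```text
time_s: 3.35
position: [0.6854, -0.1467, 0.4123]
tcp_rot: [0.047, 0.735, 0.676, 0.029]
wrist_force: [-0.6, 0.2, 0.5]
width: 0.996
```

```bash
python3 - <<'E'
from h import *
s=manip.sense();print(s["joint_pos"],toolM(s)[:,2],s["position"])
E
```

```text
[-0.33013147  0.71722432  1.36647033  2.10939411  0.00700489  1.32344989] [ 0.10672791 -0.02916796 -0.99386034] [ 0.68539636 -0.14671394  0.41230877]
```

Request:
{"api": "send_rows", "payload": {
  "moves": [
    [[0,25,-40],0,85],
    [[0,25,-40],0,85],
    [[0,25,-40],0,85],
    [[0,25,-40],0,85],
    [[0,25,-40],0,85]
  ]
}}

```text
time_s: 3.85
position: [0.6528, -0.1242, 0.498]
tcp_rot: [0.099, 0.73, 0.673, 0.066]
wrist_force: [-0.4, -0.5, 0.2]
width: 0.991
```

```bash
python3 - <<'E'
from h import *
s=manip.sense();print(s["joint_pos"],toolM(s)[:,2],s["position"])
E
```

```text
[-0.31958044  0.59109685  1.36677291  2.10908523  0.01921235  1.33540738] [ 0.22925123 -0.05562894 -0.97177636] [ 0.65280146 -0.12416515  0.49802688]
```

```bash
python3 - <<'E'
from h import *
np.set_printoptions(precision=4,suppress=True)
a=np.load("scene_P.npy"); b=np.load("side_P.npy")
def rect(Q,name,z0,z1,x0,x1,y0,y1):
    Q=Q.reshape(-1,3); Q=Q[np.isfinite(Q[:,0])]
    Q=Q[(Q[:,2]>z0)&(Q[:,2]<z1)&(Q[:,0]>x0)&(Q[:,0]<x1)&(Q[:,1]>y0)&(Q[:,1]<y1)]
    (cx,cy),(w,h),ang=cv2.minAreaRect((Q[:,:2]*1000).astype(np.float32)); print(name,len(Q),cx,cy,w,h,ang)
for n,Q in(("scene",a),("side",b)):
    rect(Q,n+" tray",.006,.03,.42,.75,.04,.29)
    rect(Q,n+" plate",.003,.02,.44,.76,-.28,-.06)
# rack above: list heights
for n,Q in(("scene",a),("side",b)):
    q=Q.reshape(-1,3); q=q[np.isfinite(q[:,0])]; q=q[(q[:,2]>.03)&(q[:,2]<.25)&(q[:,0]>.42)&(q[:,0]<.75)&(q[:,1]>.04)&(q[:,1]<.29)]
    print(n,len(q),q.min(0),q.max(0)); 
    # rails top plane: distance from plane with lean 55 
    t=q[q[:,2]>.12]; print(np.percentile(t[:,1],[1,99]), [np.round(t[np.argmax(t[:,2])],4)])
    for sgn in (t[:,1]<t[:,1].mean(), t[:,1]>=t[:,1].mean()):
        r=t[sgn]; print(len(r), r.mean(0), np.polyfit(r[:,0],r[:,2],1), r.max(0))
E
```

```text
scene tray 1018 580.5411987304688 182.6205291748047 185.70626831054688 283.0493469238281 79.7534408569336
scene plate 2358 599.109130859375 -173.44068908691406 311.0542907714844 217.6357421875 1.5863186120986938
side tray 1230 531.2991943359375 187.60162353515625 200.61273193359375 227.78167724609375 87.90348052978516
side plate 1401 602.1983032226562 -171.62808227539062 300.47564697265625 208.01565551757812 2.359372615814209
scene 1556 [0.496  0.1133 0.0302] [0.6339 0.2267 0.1597]
[0.1223 0.226 ] [array([0.5094, 0.1322, 0.1597])]
154 [0.5191 0.1295 0.1393] [-0.8288  0.5695] [0.5405 0.1398 0.1597]
163 [0.5344 0.2179 0.1393] [-0.7755  0.5538] [0.552  0.2267 0.1589]
side 1641 [0.4948 0.1142 0.03  ] [0.6275 0.23   0.1615]
[0.1275 0.2281] [array([0.5194, 0.2198, 0.1615])]
163 [0.5054 0.1359 0.1393] [-0.3514  0.3169] [0.5327 0.1416 0.1607]
162 [0.5222 0.2236 0.1407] [-0.3782  0.3382] [0.5493 0.2294 0.1615]
```

```bash
python3 - <<'E'
from h import *
s=manip.sense()
for r in plan([((0.64,0.113,0.5),0)],s): print(r)
c,s=grab("scene");im=c["frame"][:,:,::-1]
cv2.imwrite("pics/r1.png",cv2.resize(im[180:285,330:430],None,fx=5.5,fy=5.5,interpolation=cv2.INTER_CUBIC))
c,s=grab("side");im=c["frame"][:,:,::-1]
cv2.imwrite("pics/r2.png",cv2.resize(im[265:375,225:345],None,fx=5.,fy=5,interpolation=cv2.INTER_CUBIC))
E
```

```text
([47.0, -6.0, -3.6], 0.0)
([47.0, -6.0, -3.6], 0.0)
([47.0, -6.0, -3.6], 0.0)
([47.0, -6.0, -3.6], 0.0)
([47.0, -6.0, -3.6], 0.0)
```

View pics/r1.png

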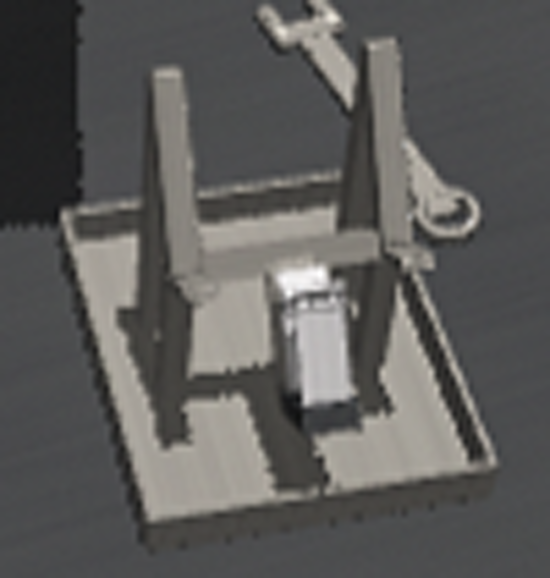

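View pics/r2.png

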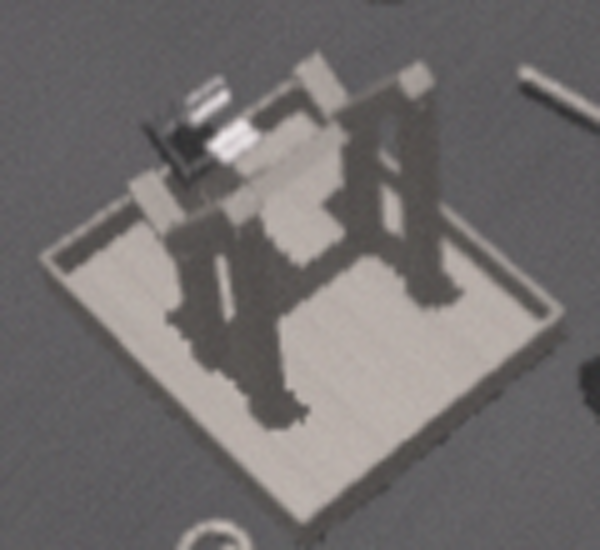

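```bash
python3 - <<'E'
from h import *
np.set_printoptions(precision=4,suppress=True)
for n,sc,off,pts,rl in (("scene",5.5,(330,180),[(62,212),(148,523),(497,465)],[(155,70),(182,70),(367,40),(395,38)]),
                    ("side",5.,(225,265),[(42,258),(303,522),(562,312)],[(242,215),(428,92)])):
    c,s=grab(n)
    def px(p): return (np.array(p)+.5)/sc-.5+np.array(off)
    for z,p in((.022,pts),(.1596,rl)):
        o,d=rays(c,px(p)); X=o+d*((z-o[2])/d[:,2])[:,None]; print(n,z,X.tolist() and np.round(X,4))
        if z<.1:
            print("sides",np.linalg.norm(X[1]-X[0]),np.linalg.norm(X[2]-X[1]),"center",(X[0]+X[2])/2 )
            e=X[1]-X[0]; print(np.degrees(np.arctan2(e[1],e[0]))); e=X[2]-X[1]; print(np.degrees(np.arctan2(e[1],e[0])))
E
```

```text
scene 0.022 [[0.4431 0.1153 0.022 ]
 [0.6204 0.0819 0.022 ]
 [0.6457 0.2299 0.022 ]]
sides 0.18041248631551393 0.15020991632907624 center [0.5444 0.1726 0.022 ]
-10.691170927813841
80.3078674247799
scene 0.1596 [[0.5056 0.1285 0.1596]
 [0.5095 0.1386 0.1596]
 [0.5205 0.2161 0.1596]
 [0.5236 0.2272 0.1596]]
side 0.022 [[0.6428 0.2286 0.022 ]
 [0.4676 0.2608 0.022 ]
 [0.4414 0.1156 0.022 ]]
sides 0.17818460635634448 0.14753965735623384 center [0.5421 0.1721 0.022 ]
169.59162014893982
-100.19328019561513
side 0.1596 [[0.5135 0.2271 0.1596]
 [0.4927 0.1383 0.1596]]
```

Request:
{"api": "send_rows", "payload": {
  "moves": [
    [[47,-6,-4],0,85],
    [[47,-6,-4],0,85],
    [[47,-6,-4],0,85],
    [[47,-6,-4],0,85],
    [[47,-6,-4],0,85]
  ]
}}

```text
time_s: 4.55
position: [0.6399, 0.1143, 0.4992]
tcp_rot: [0.097, 0.731, 0.673, 0.064]
wrist_force: [0.7, -0.2, 1.3]
width: 0.997
```

```bash
python3 - <<'E'
from h import *
c,s=grab("wrist"); cv2.imwrite("pics/w1.png",c["frame"][:,:,::-1])
s=manip.sense();print(s["joint_pos"],toolM(s)[:,2],s["position"])
E
```

```text
[ 0.09686463  0.57889685  1.34386928  2.10639991 -0.0734972   1.73767638] [ 0.23278796 -0.05115719 -0.97118109] [0.64359521 0.12103497 0.49941075]
```

View pics/w1.png

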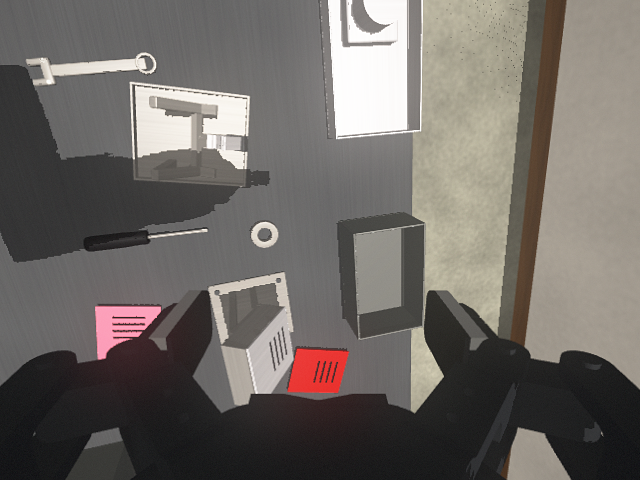

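Request:
{"api": "send_rows", "payload": {
  "moves": [
    [[-35,20,0],0,85],
    [[0,25,-40],0,85],
    [[0,25,-40],0,85],
    [[0,25,-40],0,85],
    [[0,25,-40],0,85]
  ]
}}

```text
time_s: 5.1
position: [0.6205, 0.0628, 0.5646]
tcp_rot: [0.132, 0.723, 0.669, 0.108]
wrist_force: [0.0, 0.4, 0.5]
width: 0.996
```

```bash
python3 - <<'E'
from h import *
s=manip.sense();print(s["joint_pos"],toolM(s)[:,2],s["position"])
E
```

```text
[-0.0070609   0.48733742  1.36644909  2.10911533 -0.04468235  1.63415994] [ 0.33357697 -0.04702399 -0.94154934] [0.62045722 0.06284416 0.56455757]
```

Request:
{"api": "send_rows", "payload": {
  "moves": [
    [[0,20,-40],0,85],
    [[0,20,-40],0,85],
    [[0,20,-40],0,85],
    [[0,20,-40],0,85],
    [[0,20,-40],0,85]
  ]
}}

```text
time_s: 5.6
position: [0.5649, 0.0527, 0.6409]
tcp_rot: [0.174, 0.713, 0.662, 0.155]
wrist_force: [0.3, -0.5, -0.1]
width: 0.995
```

```bash
python3 - <<'E'
from h import *
s=manip.sense();print(s["joint_pos"],toolM(s)[:,2],s["position"])
E
```

```text
[-0.0362528   0.35790502  1.36625763  2.10905224 -0.02565844  1.6026526 ] [ 0.45159597 -0.04205129 -0.89123104] [0.56489545 0.05273245 0.64094928]
```

Request:
{"api": "send_rows", "payload": {
  "moves": [
    [[0,20,-40],0,85],
    [[0,20,-40],0,85],
    [[0,20,-40],0,85],
    [[0,15,-25],0,85],
    [[0,0,0],0,85]
  ]
}}

```text
time_s: 6.1
position: [0.5186, 0.0465, 0.692]
tcp_rot: [0.205, 0.703, 0.654, 0.189]
wrist_force: [1.0, 0.0, -0.1]
width: 0.998
```

```bash
python3 - <<'E'
from h import *
s=manip.sense();print(s["joint_pos"],toolM(s)[:,2],s["position"],s["wrist_force"])
E
```

```text
[-0.06354255  0.26326474  1.36677711  2.10923469 -0.00602443  1.57766044] [ 0.5340054  -0.04001439 -0.84453365] [0.51857527 0.04647934 0.69202265] [ 0.95095965  0.03486533 -0.14170091]
```

Need (0.5746, −0.0397): about 2.8° more.

Request:
{"api": "send_rows", "payload": {
  "moves": [
    [[2,20,-30],0,85],
    [[2,18,-30],0,85],
    [[0,0,0],0,85]
  ]
}}

```text
time_s: 6.4
position: [0.4989, 0.0472, 0.7107]
tcp_rot: [0.216, 0.699, 0.651, 0.203]
wrist_force: [-0.6, 0.6, -0.6]
width: 0.993
```

```bash
python3 - <<'E'
from h import *
s=manip.sense();print(s["joint_pos"],toolM(s)[:,2],s["position"],s["wrist_force"])
E
```

```text
[-6.89221790e-02  2.26336611e-01  1.36715281e+00  2.10940984e+00
  8.73719866e-04  1.57279137e+00] [ 0.56517413 -0.03813903 -0.82408957] [0.49893897 0.04722477 0.71074487] [-0.62118373  0.63464648 -0.63365953]
```

Request:
{"api": "send_rows", "payload": {
  "moves": [
    [[0,6,-12],0,85],
    [[0,6,-12],0,85],
    [[0,0,0],0,85]
  ]
}}

```text
time_s: 6.7
position: [0.4916, 0.0463, 0.7177]
tcp_rot: [0.221, 0.697, 0.65, 0.208]
wrist_force: [-0.2, 1.0, -0.5]
width: 0.996
```

```bash
python3 - <<'E'
from h import *
s=manip.sense();print(s["joint_pos"],toolM(s)[:,2],s["position"],s["wrist_force"])
E
```

```text
[-0.07450536  0.21229362  1.36708833  2.10912953  0.00485648  1.56837697] [ 0.57690239 -0.03819206 -0.81591973] [0.49161717 0.04625367 0.71768721] [-0.2287281   0.97028908 -0.50475016]
```

```bash
cat >> h.py <<'E'
def axes(yaw,dep=55):
    y=np.radians(yaw); b=np.radians(dep); h=np.array([np.cos(y),np.sin(y),0])
    x=h*np.cos(b)-np.array([0,0,np.sin(b)]); z=h*np.sin(b)+np.array([0,0,np.cos(b)])
    return x,np.cross(z,x),z
def turn_to(M,n):  # deg about tool z to bring tool y onto n
    v=M.T@n; return np.degrees(np.arctan2(-v[0],v[1])), np.degrees(np.arcsin(v[2]))
E
python3 - <<'E'
from h import *
np.set_printoptions(precision=4,suppress=True)
xs,ys,zs=axes(2.4)
c,s=grab("side"); O,_=rays(c,[(0,0)])
C=np.array([.6233,-.1696,.165])-.023*zs; print("center",C)
# side corners
p=np.array([(281,57),(187,152),(333,112),(237,207)])/4.+np.array([300,140])-.4
exp=[C-.06*xs+.023*zs-.055*ys,C-.06*xs+.023*zs+.055*ys,C-.06*xs-.023*zs-.055*ys,C-.06*xs-.023*zs+.055*ys]
o,d=rays(c,p)
for q,e in zip(d,exp): print("ray at z",o+q*((e[2]-o[2])/q[2]),"exp",e)
s=manip.sense(); M=toolM(s); print("turn +n",turn_to(M,zs),"turn -n",turn_to(M,-zs))
t=M[:,2]; a=turn_to(M,zs)[0]
T=C-.007*xs-.0012*ys; pre=T-.13*t
print("pre",pre,"T",T)
for r in plan([((.50,-.12,.45),a),(pre,0)],s): print(r)
E
```

```text
center [ 0.6045 -0.1704  0.1518]
ray at z [ 0.588  -0.2229  0.2141] exp [ 0.5912 -0.226   0.2141]
ray at z [ 0.5828 -0.1161  0.2141] exp [ 0.5866 -0.1161  0.2141]
ray at z [ 0.5513 -0.2261  0.1878] exp [ 0.5536 -0.2276  0.1878]
ray at z [ 0.5499 -0.1194  0.1878] exp [ 0.549  -0.1177  0.1878]
turn +n (np.float64(-5.3210155325661574), np.float64(0.11250530617363146)) turn -n (np.float64(174.67898446743385), np.float64(-0.11250530617363146))
pre [ 0.5256 -0.1668  0.2637] T [ 0.6005 -0.1718  0.1575]
([-23.7, -19.7, 32.7], np.float64(-0.76))
([-23.4, -20.0, 32.7], np.float64(-0.76))
([-23.2, -20.4, 32.7], np.float64(-0.76))
([-22.9, -20.7, 32.7], np.float64(-0.76))
([-22.6, -21.0, 32.7], np.float64(-0.76))
([-22.4, -21.3, 32.7], np.float64(-0.76))
([-22.1, -21.6, 32.7], np.float64(-0.76))
([-7.5, -17.6, 33.7], 0.0)
([-7.5, -17.6, 33.7], 0.0)
([-7.5, -17.6, 33.7], 0.0)
([-7.5, -17.6, 33.7], 0.0)
([-7.5, -17.6, 33.7], 0.0)
```

Request:
{"api": "send_rows", "payload": {
  "moves": [
    [[-24,-20,33],-0.76,85],
    [[-23.5,-20,33],-0.76,85],
    [[-23,-20.5,33],-0.76,85],
    [[-23,-20.5,33],-0.76,85],
    [[-22.5,-21,33],-0.76,85]
  ]
}}

```text
time_s: 7.25
position: [0.5007, -0.0292, 0.6058]
tcp_rot: [0.225, 0.683, 0.665, 0.203]
wrist_force: [1.5, -0.2, 0.9]
width: 0.995
```

Request:
{"api": "send_rows", "payload": {
  "moves": [
    [[-22.5,-21,33],-0.76,85],
    [[-22,-21.5,33],-0.76,85],
    [[-8,-18,34],0,85],
    [[-8,-18,34],0,85],
    [[-5,-14,25],0,85]
  ]
}}

```text
time_s: 7.75
position: [0.5142, -0.101, 0.4225]
tcp_rot: [0.226, 0.675, 0.673, 0.199]
wrist_force: [-0.0, -0.8, 0.2]
width: 0.995
```

Request:
{"api": "send_rows", "payload": {
  "moves": [
    [[0,0,0],0,85]
  ]
}}

```text
time_s: 7.85
position: [0.5135, -0.1005, 0.4212]
tcp_rot: [0.224, 0.676, 0.674, 0.198]
wrist_force: [0.1, 0.4, -0.6]
width: 0.995
```

```bash
python3 - <<'E'
from h import *
np.set_printoptions(precision=4,suppress=True)
s=manip.sense(); M=toolM(s); print(s["joint_pos"],M[:,2],s["position"])
c,s=grab("wrist"); cv2.imwrite("pics/w2.png",c["frame"][:,:,::-1])
E
```

```text
[-0.4962 -0.1805 -0.1435  1.0451  0.2418  1.1484] [ 0.5695 -0.036  -0.8212] [ 0.5135 -0.1005  0.4212]
```

View pics/w2.png

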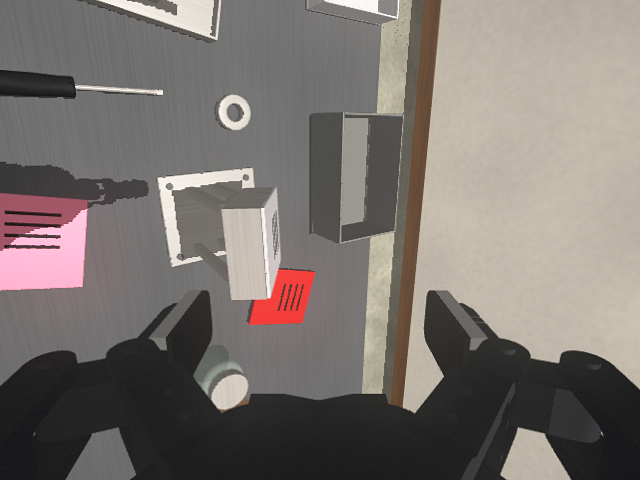

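```bash
cat > pk.py <<'E'
from h import *
np.set_printoptions(precision=4,suppress=True)
xs,ys,zs=axes(2.4); C=np.array([.6037,-.1703,.1516])
def go(back,step=45):
    s=manip.sense(); M=toolM(s); t=M[:,2]; T=C-.007*xs-.0012*ys
    a=turn_to(M,zs); a1=a if abs(a[0])<90 else turn_to(M,-zs)
    print("pos",s["position"],"t",t,"turn",a1,"q",s["joint_pos"])
    for r in plan([(T-back*t,a1[0])],s,step=step): print(r)
E
python3 -c "
from pk import *
go(.12)"
```

```text
pos [ 0.5142 -0.1004  0.4244] t [ 0.5724 -0.0371 -0.8192] turn (np.float64(-1.448904597627034), np.float64(-0.15421520099022099)) q [-0.4955 -0.1811 -0.1376  1.0476  0.2418  1.1488]
([-12.1, -16.7, 30.1], np.float64(-0.29))
([-12.0, -16.7, 30.1], np.float64(-0.29))
([-11.9, -16.8, 30.1], np.float64(-0.29))
([-11.8, -16.9, 30.1], np.float64(-0.29))
([-11.8, -16.9, 30.1], np.float64(-0.29))
```

Request:
{"api": "send_rows", "payload": {
  "moves": [
    [[-12,-17,30],-0.3,85],
    [[-12,-17,30],-0.3,85],
    [[-12,-17,30],-0.3,85],
    [[-12,-17,30],-0.3,85],
    [[-12,-17,30],-0.3,85]
  ]
}}

```text
time_s: 8.4
position: [0.5324, -0.1688, 0.2582]
tcp_rot: [0.231, 0.665, 0.682, 0.196]
wrist_force: [0.3, 0.0, 0.5]
width: 0.991
```

Request:
{"api": "send_rows", "payload": {
  "moves": [
    [[0,0,0],0,85]
  ]
}}

```text
time_s: 8.5
position: [0.5307, -0.1683, 0.2546]
tcp_rot: [0.228, 0.667, 0.682, 0.196]
wrist_force: [1.1, 0.7, 1.9]
width: 0.994
```

```bash
python3 - <<'E'
from pk import *
go(.12)
c,s=grab("wrist"); cv2.imwrite("pics/w3.png",c["frame"][:,:,::-1])
P=cloud(c,s); print(P[330,270],P[300,330])
E
```

```text
pos [ 0.5307 -0.1683  0.2546] t [ 0.5716 -0.0366 -0.8197] turn (np.float64(0.016059911627567466), np.float64(-0.20611232881022803)) q [-0.6317 -0.0882 -0.5173  0.6093  0.3131  1.0021]
([1.0, 1.0, -0.7], np.float64(0.02))
[ 0.6362 -0.373  -0.0022] [ 0.5773 -0.2171  0.2057]
```

View pics/w3.png

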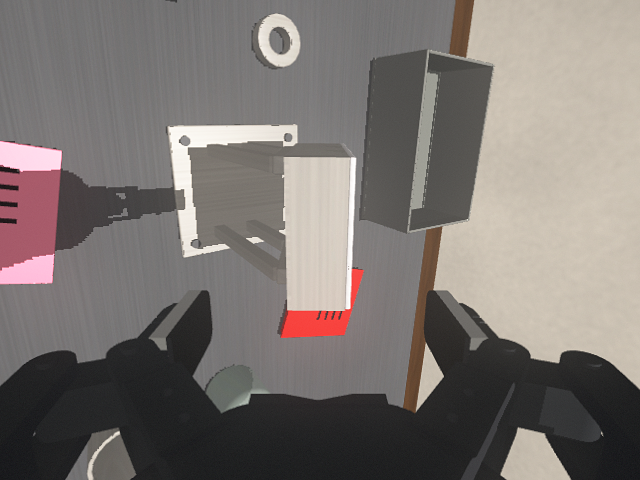

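```bash
python3 - <<'E'
from pk import *
c,s=grab("wrist"); E=C-.06*xs
o,d=rays(c,[(285,157),(356,157),(351,309),(289,310)],s)
X=o+d*(((E-o)@xs)/(d@xs))[:,None]; print(((X-C)@np.c_[xs,ys,zs])*1000)
# depth-based plane distance of end face
P=cloud(c,s)[180:290,295:340].reshape(-1,3); print(np.nanmedian((P-C)@xs)*1000, np.nanmedian((P-C)@zs)*1000)
E
```

```text
[[-60.      55.5455 -19.7069]
 [-60.      55.5715  25.4909]
 [-60.     -54.3624  25.6307]
 [-60.     -55.2695 -19.9962]]
-60.06340583126069 0.6496804885608921
```

Request:
{"api": "send_rows", "payload": {
  "moves": [
    [[1,2.5,25],0,85],
    [[0,0,30],0,85],
    [[0,0,30],0,85],
    [[0,0,25],0,85],
    [[0,0,9],0,85]
  ],
  "newtons": 33
}}

```text
time_s: 9.1
position: [0.6033, -0.171, 0.1619]
tcp_rot: [0.23, 0.665, 0.683, 0.197]
wrist_force: [-0.4, -0.6, 1.5]
width: 0.995
```

Request:
{"api": "send_rows", "payload": {
  "moves": [
    [[0,0,0],0,70]
  ]
}}

```text
time_s: 9.2
position: [0.6025, -0.1711, 0.1621]
tcp_rot: [0.23, 0.665, 0.683, 0.196]
wrist_force: [-0.2, -0.5, -0.3]
width: 0.85
```

```bash
python3 - <<'E'
from pk import *
C[:]=[.605,-.1703,.1525]
go(0)
c,s=grab("wrist"); cv2.imwrite("pics/w4.png",c["frame"][:,:,::-1])
E
```

```text
pos [ 0.6025 -0.1711  0.1621] t [ 0.5753 -0.0377 -0.8171] turn (np.float64(0.17656586619084805), np.float64(0.04803064212990308)) q [-0.5413  0.0979 -0.6118  0.301   0.2673  1.0812]
([-0.4, -3.5, 2.4], np.float64(0.18))
```

View pics/w4.png

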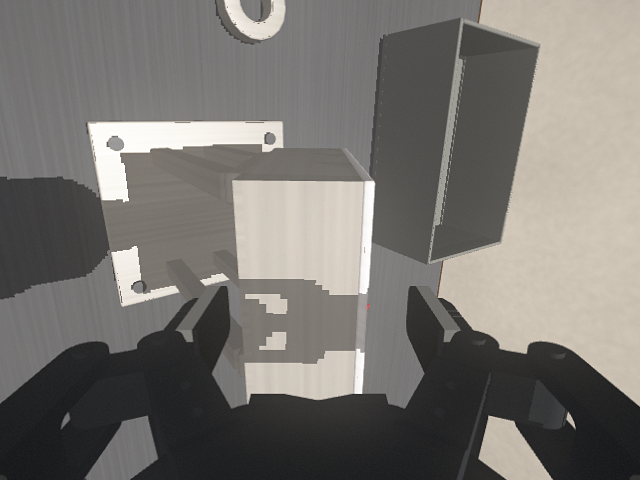

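```bash
python3 - <<'E'
from pk import *
C[:]=[.605,-.1703,.1525]
c,s=grab("wrist"); E=C-.06*xs
o,d=rays(c,[(233,182),(375,182),(245,390),(356,390)],s)
X=o+d*(((E-o)@xs)/(d@xs))[:,None]; print(((X-C)@np.c_[xs,ys,zs])*1000)
M=toolM(s); print("tool frame",(X-s["position"])@M*1000)
go(0)
E
```

```text
[[-60.      55.2065 -23.9686]
 [-60.      55.3108  21.5996]
 [-60.     -27.7009 -25.4084]
 [-60.     -27.5741  18.5935]]
tool frame [[ 52.8973 -27.263  -53.4356]
 [ 52.86    18.3053 -53.3797]
 [-29.8445 -28.9665 -48.2771]
 [-29.8544  15.0355 -48.2247]]
pos [ 0.602  -0.1714  0.163 ] t [ 0.576  -0.0386 -0.8165] turn (np.float64(0.1678279438121222), np.float64(0.10285289205345255)) q [-0.5423  0.0961 -0.6122  0.3013  0.2674  1.0809]
([0.0, -3.5, 3.3], np.float64(0.17))
```

Request:
{"api": "send_rows", "payload": {
  "moves": [
    [[0,-4,2.5],0.2,70],
    [[0,0,0],0,60],
    [[0,0,0],0,52]
  ],
  "newtons": 33
}}

```text
time_s: 9.6
position: [0.5994, -0.1717, 0.1571]
tcp_rot: [0.23, 0.667, 0.681, 0.197]
wrist_force: [0.2, -0.2, 0.0]
width: 0.605
```

```bash
python3 - <<'E'
from pk import *
C[:]=[.605,-.1703,.1525]
go(0)
c,s=grab("wrist"); cv2.imwrite("pics/w5.png",c["frame"][:,:,::-1])
E
```

```text
pos [ 0.5994 -0.1717  0.1571] t [ 0.5749 -0.0384 -0.8173] turn (np.float64(-0.0858809694770121), np.float64(0.02415658205991204)) q [-0.5456  0.099  -0.6262  0.2864  0.2687  1.0821]
([-0.0, 2.0, -0.0], np.float64(-0.09))
```

View pics/w5.png

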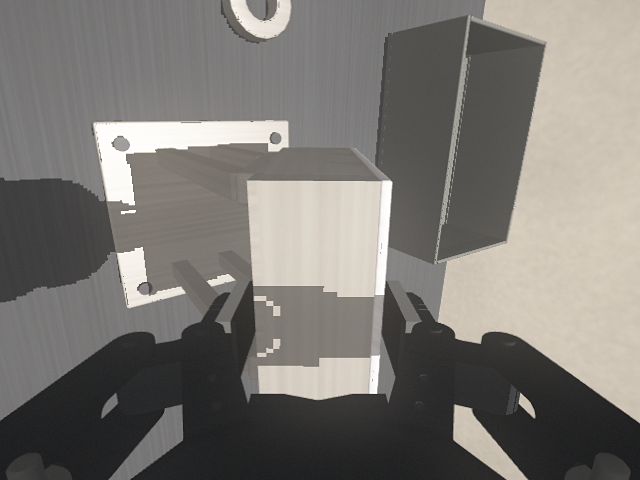

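Request:
{"api": "send_rows", "payload": {
  "moves": [
    [[0,0,0],0,44],
    [[0,0,0],0,40],
    [[0,0,0],0,40],
    [[0,0,0],0,40]
  ],
  "newtons": 33
}}

```text
time_s: 10.05
position: [0.5999, -0.1717, 0.1573]
tcp_rot: [0.23, 0.667, 0.681, 0.197]
wrist_force: [-4.3, 1.6, 6.9]
width: 0.528
```

```bash
python3 - <<'E'
from pk import *
go(0); s=manip.sense(); print(s["wrist_force"],s["wrist_torque"],s["width"]*85.4)
E
```

```text
pos [ 0.5999 -0.1717  0.1573] t [ 0.5754 -0.0383 -0.817 ] turn (np.float64(-0.07601940828864626), np.float64(0.056830355186138125)) q [-0.5453  0.0992 -0.6257  0.2862  0.2689  1.0823]
([0.0, -0.1, -0.1], np.float64(-0.08))
[-4.3087  1.5574  6.8918] [ 0.2191  0.4983 -0.0259] 45.074217763961656
```

```bash
python3 - <<'E'
from h import *
np.set_printoptions(precision=2,suppress=True)
c,s=grab("scene"); P=cloud(c)
xr,yr,zr=axes(-10.25)
F=np.array([.5433,.1724,0])+.0042*np.array([xr[0],xr[1],0])/np.hypot(xr[0],xr[1]); F[2]=.1523
L=((P-F)@np.c_[xr,yr,zr])*1000
reg=np.zeros((480,640),bool); reg[180:285,330:430]=True
m=reg&(P[...,2]>.05)&(L[...,2]<5)&(L[...,2]>-35)&(L[...,0]<75)&(L[...,0]>-60)&(abs(L[...,1])<60)
Q=L[m]
# histogram of z in rails for |y|>38
r=Q[(abs(Q[:,1])>35)&(Q[:,0]<50)]; print("rail z hist",np.histogram(r[:,2],bins=np.arange(-36,6,2)))
for sg in(-1,1):
    k=Q[(Q[:,1]*sg>30)&(Q[:,0]<45)&(abs(Q[:,2]+23)<4)]; print(len(k),"y range",np.percentile(k[:,1],[2,10,50,90,98]),"z",np.median(k[:,2]),"x",np.percentile(k[:,0],[1,50,99]), "yslope deg",np.degrees(np.arctan(np.polyfit(k[:,0],k[:,1],1)[0])), "zslope",np.degrees(np.arctan(np.polyfit(k[:,0],k[:,2],1)[0])))
k=Q[(abs(Q[:,1])>30)&(Q[:,0]>48)]; print("stops",len(k),k.min(0),k.max(0)); 
for sg in(-1,1):
    kk=k[k[:,1]*sg>0]; print(np.median(kk,0), np.percentile(kk[:,0],[2,98]))
im=c["frame"][:,:,::-1].copy()
np.save("L.npy",L)
vis=np.zeros((480,640,3),np.uint8); vis[m]=(0,0,255)
cv2.imwrite("pics/m1.png",cv2.resize(cv2.addWeighted(im,.7,vis,.4,0)[180:285,330:430],None,fx=5,fy=5,interpolation=cv2.INTER_NEAREST))
E
```

```text
rail z hist (array([  1,   6,   9,  16,  19,  68, 168, 136,  28,   3,   0,   0,   0,
         0,   0,   0,   0,   0,   0,   0]), array([-36, -34, -32, -30, -28, -26, -24, -22, -20, -18, -16, -14, -12,
       -10,  -8,  -6,  -4,  -2,   0,   2,   4]))
188 y range [-52.77 -51.67 -46.07 -40.26 -38.82] z -22.492675870664506 x [-23.84  10.83  44.44] yslope deg 0.18044915280003884 zslope 0.02463875709827732
186 y range [37.23 38.23 44.15 49.94 51.21] z -22.46083692197643 x [-23.28   9.34  44.06] yslope deg 0.3500171502547473 zslope 0.2992492649903519
stops 184 [ 48.19 -52.84 -29.71] [67.46 51.05  4.33]
[ 60.43 -45.12 -21.76] [49.05 66.07]
[ 60.68  40.62 -22.09] [48.87 66.66]
```

View pics/m1.png

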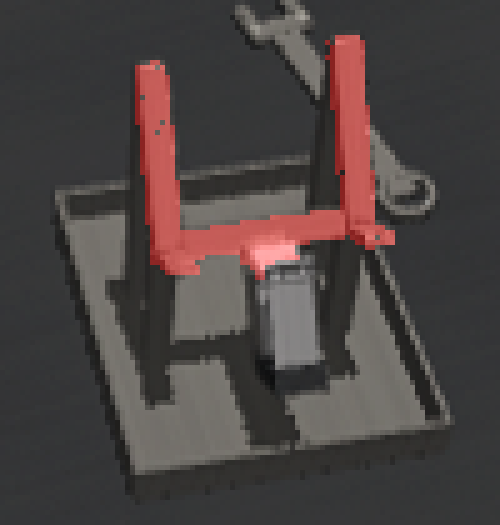

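```bash
cat > pl.py <<'E'
from h import *
import os
np.set_printoptions(precision=4,suppress=True)
xs,ys,zs=axes(2.4); C=np.array([.605,-.1703,.1525])
xr,yr,zr=axes(-10.1); F=np.array([.5433,.1724,0])+.0042*np.array([xr[0],xr[1],0])/np.hypot(xr[0],xr[1]); F[2]=.1523
SEAT=F-.0009*yr+.0003*zr
if not os.path.exists("grip.npz"):
    s=manip.sense(); M=toolM(s); np.savez("grip.npz",R=M.T@np.c_[xs,ys,zs],p=M.T@(C-s["position"]))
g=np.load("grip.npz"); Rg,pg=g["R"],g["p"]
def tin(s):
    M=toolM(s); return M@Rg, s["position"]+M@pg
def st():
    s=manip.sense(); R,c=tin(s); A=np.c_[xr,yr,zr]
    print("t",round(s["time_s"],2),"pos",s["position"],"q",s["joint_pos"],"F",s["wrist_force"],"w",s["width"]*85.4)
    print("tin in seat frame mm",(A.T@(c-SEAT))*1000, "rotvec deg vs flipped",Ro.from_matrix(np.c_[xr,-yr,-zr].T@R).as_rotvec()*57.3)
    return s,R,c
def to(off,turn=None,step=30,rate=8):
    """rows so tin centre gets to SEAT+off (seat frame, mm)"""
    s,R,c=st(); M=toolM(s)
    v=Ro.from_matrix(M.T@np.c_[xr,-yr,-zr]@Rg.T).as_rotvec()*57.3
    print("needed tool rotvec",v)
    a=v[2] if turn is None else turn
    Mf=M@Ro.from_euler('z',a,degrees=True).as_matrix()
    goal=SEAT+np.c_[xr,yr,zr]@(np.array(off)/1000)-Mf@pg
    print("goal",goal)
    for r in plan([(goal,a)],s,step=step,turn_rate=rate): print(r)
E
python3 - <<'E'
from pl import *
print(SEAT,pg*1000)
to((-32,0,15))
E
```

```text
[0.5475 0.1707 0.1525] [1.6287 1.4998 6.8401]
t 10.1 pos [ 0.5998 -0.1717  0.1573] q [-0.5453  0.0993 -0.6257  0.2863  0.2689  1.0823] F [-4.9591  1.1082  6.066 ] w 45.42726003172901
tin in seat frame mm [  66.7393 -325.6691   95.3623] rotvec deg vs flipped [169.4458 -10.6441  -0.    ]
needed tool rotvec [   0.0527    0.1617 -169.7797]
goal [0.539  0.1735 0.1938]
([15.6, -0.8, -3.5], np.float64(-7.72))
([15.6, 1.3, -3.5], np.float64(-7.72))
([15.2, 3.4, -3.5], np.float64(-7.72))
([14.7, 5.4, -3.5], np.float64(-7.72))
([13.8, 7.3, -3.5], np.float64(-7.72))
([12.7, 9.1, -3.5], np.float64(-7.72))
([11.3, 10.7, -3.5], np.float64(-7.72))
([9.8, 12.2, -3.5], np.float64(-7.72))
([8.1, 13.4, -3.5], np.float64(-7.72))
([6.2, 14.3, -3.5], np.float64(-7.72))
([4.2, 15.0, -3.5], np.float64(-7.72))
([2.2, 15.5, -3.5], np.float64(-7.72))
([0.1, 15.6, -3.5], np.float64(-7.72))
([-2.0, 15.5, -3.5], np.float64(-7.72))
([-4.1, 15.1, -3.5], np.float64(-7.72))
([-6.1, 14.4, -3.5], np.float64(-7.72))
([-7.9, 13.4, -3.5], np.float64(-7.72))
([-9.7, 12.3, -3.5], np.float64(-7.72))
([-11.2, 10.8, -3.5], np.float64(-7.72))
([-12.6, 9.2, -3.5], np.float64(-7.72))
([-13.7, 7.5, -3.5], np.float64(-7.72))
([-14.6, 5.6, -3.5], np.float64(-7.72))
```

Request:
{"api": "send_rows", "payload": {
  "moves": [
    [[0,3,0],0,40],
    [[0,8,-2],0,40],
    [[0,12,-10],0,40],
    [[0,12,-20],0,40],
    [[0,12,-28],0,40]
  ]
}}

```text
time_s: 10.6
position: [0.6027, -0.1671, 0.2314]
tcp_rot: [0.227, 0.668, 0.681, 0.196]
wrist_force: [0.2, -0.4, -6.6]
width: 0.531
```

```bash
python3 - <<'E'
from pl import *
st()
c,s=grab("scene"); cv2.imwrite("pics/s5.png",c["frame"][:,:,::-1])
c,s=grab("wrist"); cv2.imwrite("pics/w6.png",c["frame"][:,:,::-1])
E
```

```text
t 10.6 pos [ 0.6027 -0.1671  0.2314] q [-0.5329  0.0389 -0.4662  0.5085  0.2619  1.0927] F [ 0.1514 -0.4436 -6.6482] w 45.31042472694226
tin in seat frame mm [   7.222  -320.6281  139.4245] rotvec deg vs flipped [169.487  -10.786    0.4133]
```

View pics/s5.png

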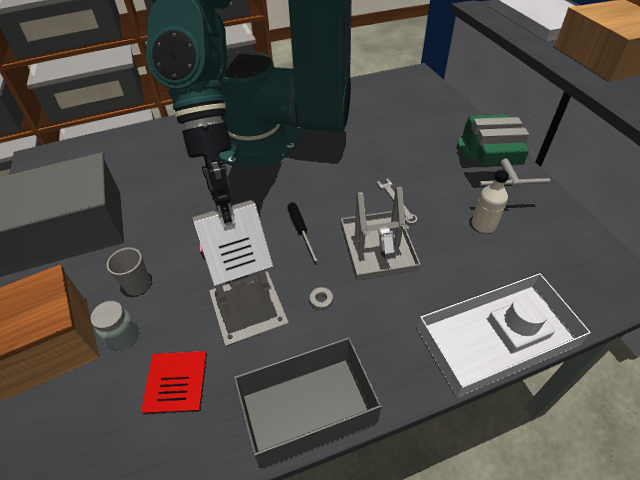

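View pics/w6.png

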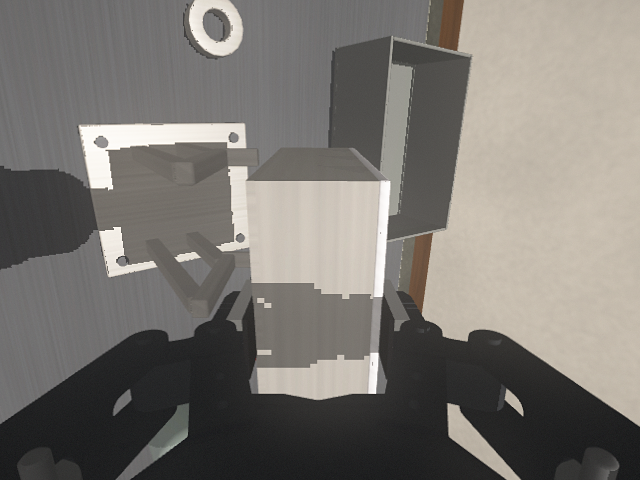

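Request:
{"api": "send_rows", "payload": {
  "moves": [
    [[0,15,-25],0,40],
    [[0,15,-25],0,40],
    [[0,14,-20],0,40]
  ]
}}

```text
time_s: 11.0
position: [0.5989, -0.1635, 0.3144]
tcp_rot: [0.228, 0.667, 0.681, 0.196]
wrist_force: [0.0, -1.4, -6.3]
width: 0.535
```

```bash
python3 - <<'E'
from pl import *
to((-130,0,80),rate=7)
E
```

```text
t 11.0 pos [ 0.5989 -0.1635  0.3144] q [-0.53   -0.0078 -0.2852  0.7333  0.2602  1.0956] F [ 0.0212 -1.4068 -6.3308] w 45.662651906821374
tin in seat frame mm [ -63.2729 -317.7203  183.5312] rotvec deg vs flipped [169.4801 -10.7015   0.2435]
needed tool rotvec [   0.1076   -0.0818 -169.8177]
goal [0.5361 0.174  0.3114]
([13.5, -1.7, -1.8], np.float64(-6.79))
([13.6, -0.1, -1.8], np.float64(-6.79))
([13.5, 1.5, -1.8], np.float64(-6.79))
([13.2, 3.1, -1.8], np.float64(-6.79))
([12.8, 4.7, -1.8], np.float64(-6.79))
([12.1, 6.1, -1.8], np.float64(-6.79))
([11.3, 7.5, -1.8], np.float64(-6.79))
([10.4, 8.8, -1.8], np.float64(-6.79))
([9.2, 10.0, -1.8], np.float64(-6.79))
([8.0, 11.0, -1.8], np.float64(-6.79))
([6.6, 11.9, -1.8], np.float64(-6.79))
([5.2, 12.6, -1.8], np.float64(-6.79))
([3.7, 13.1, -1.8], np.float64(-6.79))
([2.1, 13.4, -1.8], np.float64(-6.79))
([0.5, 13.6, -1.8], np.float64(-6.79))
([-1.1, 13.6, -1.8], np.float64(-6.79))
([-2.7, 13.3, -1.8], np.float64(-6.79))
([-4.3, 12.9, -1.8], np.float64(-6.79))
([-5.8, 12.3, -1.8], np.float64(-6.79))
([-7.2, 11.5, -1.8], np.float64(-6.79))
([-8.5, 10.6, -1.8], np.float64(-6.79))
([-9.7, 9.5, -1.8], np.float64(-6.79))
([-10.8, 8.3, -1.8], np.float64(-6.79))
([-11.7, 7.0, -1.8], np.float64(-6.79))
([-12.4, 5.6, -1.8], np.float64(-6.79))
```

Request:
{"api": "send_rows", "payload": {
  "moves": [
    [[13.5,-1.5,-2],-6.8,40],
    [[13.5,0,-2],-6.8,40],
    [[13.5,1.5,-2],-6.8,40],
    [[13,3,-2],-6.8,40],
    [[13,4.5,-2],-6.8,40]
  ]
}}

```text
time_s: 11.5
position: [0.5858, -0.0958, 0.3126]
tcp_rot: [0.276, 0.437, 0.848, 0.12]
wrist_force: [-0.5, 0.3, -6.3]
width: 0.535
```

Request:
{"api": "send_rows", "payload": {
  "moves": [
    [[12,6,-2],-6.8,40],
    [[11.5,7.5,-2],-6.8,40],
    [[10.5,9,-2],-6.8,40],
    [[9,10,-2],-6.8,40],
    [[8,11,-2],-6.8,40]
  ]
}}

```text
time_s: 12.0
position: [0.5728, -0.0282, 0.3126]
tcp_rot: [0.299, 0.17, 0.938, 0.034]
wrist_force: [-0.7, 0.3, -5.6]
width: 0.527
```

Request:
{"api": "send_rows", "payload": {
  "moves": [
    [[6.5,12,-2],-6.8,40],
    [[5,12.5,-2],-6.8,40],
    [[3.5,13,-2],-6.8,40],
    [[2,13.5,-2],-6.8,40],
    [[0.5,13.5,-2],-6.8,40]
  ]
}}

```text
time_s: 12.5
position: [0.5601, 0.039, 0.3128]
tcp_rot: [0.296, -0.112, 0.947, -0.055]
wrist_force: [0.3, 0.1, -5.0]
width: 0.53
```

Request:
{"api": "send_rows", "payload": {
  "moves": [
    [[-1,13.5,-2],-6.8,40],
    [[-3,13.5,-2],-6.8,40],
    [[-4,13,-2],-6.8,40],
    [[-6,12,-2],-6.8,40],
    [[-7,11.5,-2],-6.8,40]
  ]
}}

```text
time_s: 13.0
position: [0.5471, 0.1063, 0.3128]
tcp_rot: [0.267, -0.384, 0.873, -0.139]
wrist_force: [0.2, 0.0, -6.0]
width: 0.531
```

```bash
python3 - <<'E'
from pl import *
to((-130,0,80),rate=7)
E
```

```text
t 13.0 pos [0.5471 0.1063 0.3128] q [ 0.0991 -0.1215 -0.4003  0.6876 -0.0945 -0.7592] F [ 0.2022  0.0032 -6.004 ] w 45.3646328018774
tin in seat frame mm [-118.2442  -63.573    98.6572] rotvec deg vs flipped [33.4088 -2.2109  0.03  ]
needed tool rotvec [  0.1224   0.0018 -33.4817]
goal [0.5362 0.174  0.3114]
([-8.7, 10.4, -1.5], np.float64(-6.7))
([-9.9, 9.3, -1.5], np.float64(-6.7))
([-10.9, 8.1, -1.5], np.float64(-6.7))
([-11.8, 6.8, -1.5], np.float64(-6.7))
([-12.5, 5.4, -1.5], np.float64(-6.7))
```

Request:
{"api": "send_rows", "payload": {
  "moves": [
    [[-8.5,10.5,-1.5],-6.7,40],
    [[-10,9.5,-1.5],-6.7,40],
    [[-11,8,-1.5],-6.7,40],
    [[-12,7,-1.5],-6.7,40],
    [[-12.5,5.5,-1.5],-6.7,40]
  ]
}}

```text
time_s: 13.5
position: [0.5362, 0.1743, 0.3111]
tcp_rot: [0.215, -0.619, 0.725, -0.21]
wrist_force: [-0.6, -0.0, -6.2]
width: 0.533
```

Request:
{"api": "send_rows", "payload": {
  "moves": [
    [[0,0,0],0,40]
  ]
}}

```text
time_s: 13.6
position: [0.5362, 0.175, 0.3112]
tcp_rot: [0.215, -0.619, 0.725, -0.21]
wrist_force: [-0.5, -0.3, -5.7]
width: 0.537
```

```bash
python3 - <<'E'
from pl import *
to((-60,0,40))
for n in("scene","side","wrist"):
    c,s=grab(n); cv2.imwrite(f"pics/{n}7.png",c["frame"][:,:,::-1])
E
```

```text
t 13.6 pos [0.5362 0.175  0.3112] q [ 0.2786 -0.0876 -0.3717  0.704  -0.1942 -1.1932] F [-0.5075 -0.3026 -5.7426] w 45.86433779645608
tin in seat frame mm [-129.9233    1.0259   79.7251] rotvec deg vs flipped [-0.0086 -0.1289 -0.0833]
needed tool rotvec [0.1293 0.0831 0.0006]
goal [0.5434 0.1727 0.2311]
([1.8, 13.2, 23.3], np.float64(0.0))
([1.8, 13.2, 23.3], np.float64(0.0))
([1.8, 13.2, 23.3], np.float64(0.0))
```

View pics/scene7.png

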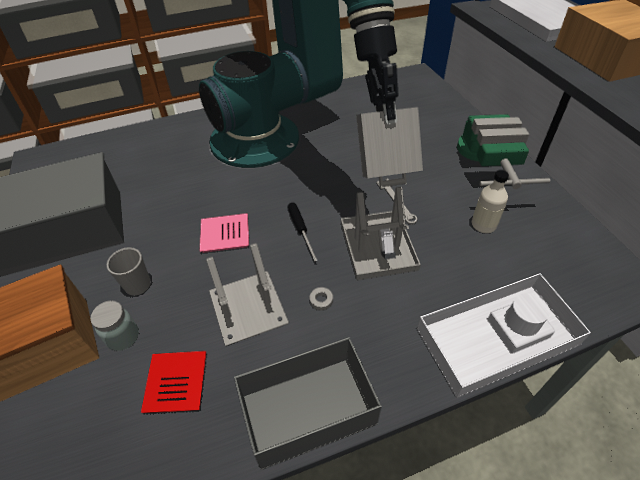

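View pics/side7.png

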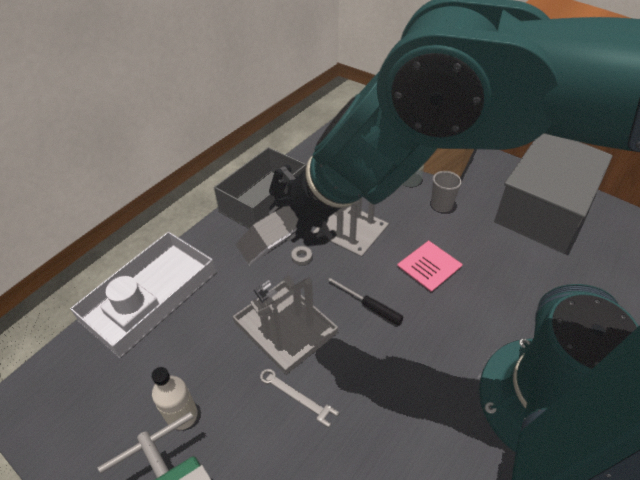

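View pics/wrist7.png

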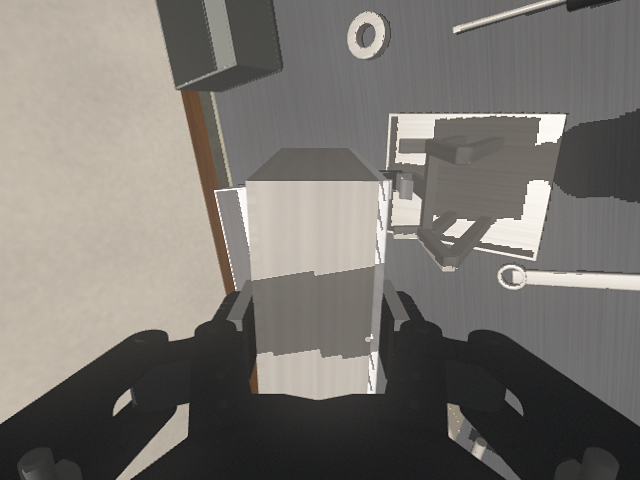

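Flipped with the lid shut: the tin bottom now faces the scene camera at (390,142), and the lid edge is unbroken in the wrist view. I'll check the tin's measured pose against the seat frame.

```bash
cat > chk.py <<'E'
from pl import *
def chk(u0,u1,v0,v1,zc=23,save=None):
    c,s=grab("scene"); P=cloud(c); A=np.c_[xr,yr,zr]; L=((P-SEAT)@A)*1000
    R,cc=tin(s); p0=A.T@(cc-SEAT)*1000
    m=np.zeros((480,640),bool); m[v0:v1,u0:u1]=True
    m&=(abs(L[...,2]-(p0[2]+zc))<8)&(abs(L[...,1]-p0[1])<75)&(abs(L[...,0]-p0[0])<85)
    q=L[m]; o=np.median(q,0); n=np.linalg.svd(q-q.mean(0),full_matrices=False)[2][2]; n*=np.sign(n[2])
    m&=abs((L-q.mean(0))@n)<3
    mm=cv2.morphologyEx(m.astype(np.uint8),cv2.MORPH_OPEN,np.ones((3,3)))
    ct=max(cv2.findContours(mm,cv2.RETR_EXTERNAL,cv2.CHAIN_APPROX_NONE)[0],key=cv2.contourArea)
    ap=cv2.approxPolyDP(cv2.convexHull(ct),5,True)[:,0]
    O,d=rays(c,ap); O=A.T@(O-SEAT)*1000; d=d@A; X=O+d*(((q.mean(0)-O)@n)/(d@n))[:,None]
    print("pred",p0,"normal tilt deg (x,y)",n[:2]*57.3,"plane z",q.mean(0)[2]); print(ap.tolist()); print(X,X.mean(0))
    if save: cv2.imwrite(save,c["frame"][:,:,::-1])
E
python3 -c "
from chk import *
chk(345,435,90,190)"
```

```text
pred [-130.3666   -0.3968   80.9182] normal tilt deg (x,y) [ 0.1517 -0.9006] plane z 106.07585184493337
[[415, 108], [420, 170], [368, 177], [360, 113]]
[[-188.7958   49.4333  107.0506]
 [ -71.8965   50.6732  106.7606]
 [ -71.4049  -52.4739  105.138 ]
 [-190.9233  -56.005   105.3989]] [-130.7551   -2.0931  106.087 ]
```

```bash
python3 -c "
from chk import *
to((-60,1.2,25),turn=-0.5)"
```

```text
t 13.8 pos [0.5367 0.1733 0.3126] q [ 0.2754 -0.0892 -0.3705  0.7047 -0.1942 -1.1896] F [ 0.2149  0.349  -5.386 ] w 44.88466007238213
tin in seat frame mm [-130.6061   -0.5526   81.2717] rotvec deg vs flipped [ 0.3807 -0.0365 -0.022 ]
needed tool rotvec [ 0.0127  0.0223 -0.3822]
goal [0.5315 0.176  0.2225]
([0.8, 14.0, 17.7], -0.12)
([0.7, 14.0, 17.7], -0.12)
([0.7, 14.0, 17.7], -0.12)
([0.7, 14.0, 17.7], -0.12)
```

Request:
{"api": "send_rows", "payload": {
  "moves": [
    [[0.7,14,18],-0.12,40],
    [[0.7,14,18],-0.12,40],
    [[0.7,14,18],-0.12,40],
    [[0.7,14,17],-0.12,40],
    [[0,0,0],0,40]
  ]
}}

```text
time_s: 14.3
position: [0.5302, 0.1754, 0.2197]
tcp_rot: [0.214, -0.62, 0.725, -0.21]
wrist_force: [-1.3, -0.7, -6.4]
width: 0.53
```

```bash
python3 -c "
from chk import *
chk(335,445,90,250,save='pics/s8.png')
to((-34,1.2,6),turn=0)
c,s=grab('side'); cv2.imwrite('pics/d8.png',cv2.resize(c['frame'][180:380,210:360,::-1],None,fx=3,fy=3))
"
```

```text
pred [-58.3884   0.3929  22.4266] normal tilt deg (x,y) [ 0.1272 -0.2663] plane z 47.6290511121778
[[410, 145], [412, 202], [364, 209], [358, 152]]
[[-118.2157   54.254    48.0222]
 [  -0.398    49.6642   47.7392]
 [   0.1534  -53.837    47.257 ]
 [-117.0794  -54.6785   47.5134]] [-58.8849  -1.1493  47.633 ]
t 14.35 pos [0.5314 0.1758 0.222 ] q [ 0.2854 -0.0499 -0.5872  0.4519 -0.1998 -1.1902] F [ 0.9601  0.459  -5.3048] w 45.50103079373408
tin in seat frame mm [-59.6508   0.9246  24.6138] rotvec deg vs flipped [-0.1622 -0.0764  0.018 ]
needed tool rotvec [ 0.0863 -0.0183  0.1571]
goal [0.5309 0.1761 0.1903]
([0.6, 9.3, 12.8], 0.0)
([0.6, 9.3, 12.8], 0.0)
```

View pics/s8.png

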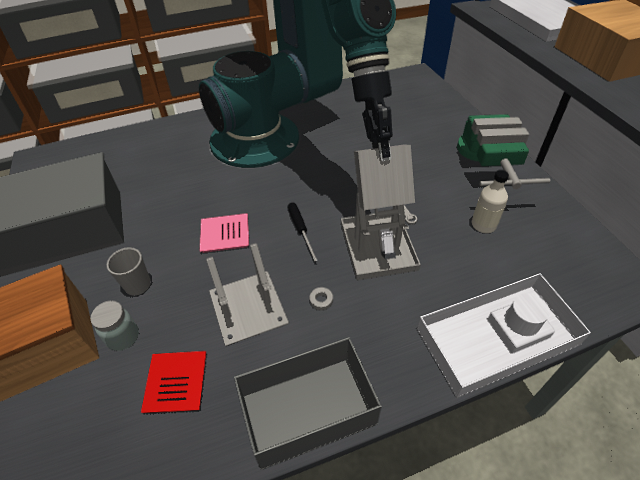

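View pics/d8.png

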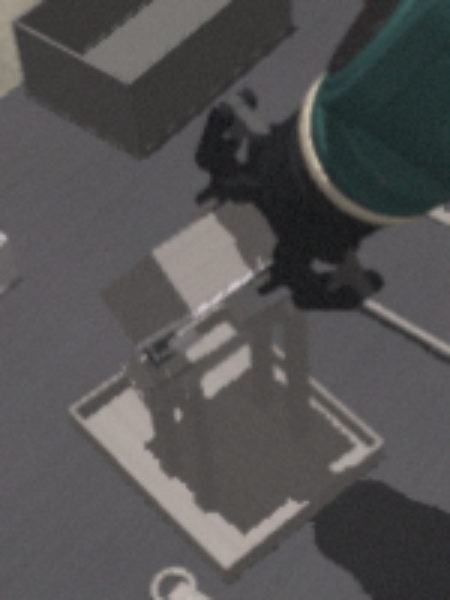

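Request:
{"api": "send_rows", "payload": {
  "moves": [
    [[0.5,9,13],0,40],
    [[0.5,9,13],0,40],
    [[0,2,0],0,40],
    [[0,0,0],0,40]
  ]
}}

```text
time_s: 14.8
position: [0.5312, 0.1773, 0.1916]
tcp_rot: [0.216, -0.62, 0.724, -0.211]
wrist_force: [0.4, -0.4, -5.3]
width: 0.532
```

Request:
{"api": "send_rows", "payload": {
  "moves": [
    [[0,1.5,0],0,40],
    [[0,0,0],0,40]
  ]
}}

```text
time_s: 15.0
position: [0.5299, 0.1777, 0.1907]
tcp_rot: [0.217, -0.62, 0.724, -0.211]
wrist_force: [0.7, -0.3, -6.1]
width: 0.53
```

```bash
python3 -c "
from chk import *
s,R,c=st(); print('force along seat axes',s['wrist_force']@np.c_[xr,yr,zr])
chk(335,445,90,250)
"
```

```text
t 15.0 pos [0.5299 0.1777 0.1907] q [ 0.2908 -0.0259 -0.6608  0.3511 -0.2025 -1.187 ] F [ 0.6589 -0.2785 -6.0769] w 45.249025967684254
tin in seat frame mm [-35.0097   2.548    5.2458] rotvec deg vs flipped [-0.1822  0.1367 -0.0881]
force along seat axes [ 5.378  -0.1587 -2.9141]
pred [-35.0097   2.548    5.2458] normal tilt deg (x,y) [-0.1761 -0.2822] plane z 30.555417135840607
[[407, 156], [413, 211], [364, 219], [359, 163]]
[[-95.3888  51.8909  30.6236]
 [ 22.613   56.0223  31.0067]
 [ 24.7502 -52.3291  30.4796]
 [-93.5262 -51.1529  30.1218]] [-35.388    1.1078  30.5579]
```

Request:
{"api": "send_rows", "payload": {
  "moves": [
    [[-1.2,2.5,0],0,40],
    [[0,2,0],0,40],
    [[0,0,0],0,40]
  ]
}}

```text
time_s: 15.35
position: [0.5257, 0.1794, 0.1868]
tcp_rot: [0.216, -0.62, 0.724, -0.211]
wrist_force: [-0.1, -0.6, -6.1]
width: 0.529
```

```bash
python3 -c "
from chk import *
s,R,c=st(); print('force along seat axes',s['wrist_force']@np.c_[xr,yr,zr])
"
```

```text
t 15.35 pos [0.5257 0.1794 0.1868] q [ 0.2981 -0.0264 -0.6714  0.3441 -0.2064 -1.181 ] F [-0.1105 -0.5602 -6.0915] w 45.18805287031502
tin in seat frame mm [-34.3972   3.5202  -0.636 ] rotvec deg vs flipped [-0.2263  0.0393 -0.0556]
force along seat axes [ 4.9838 -0.5709 -3.5026]
```

Request:
{"api": "send_rows", "payload": {
  "moves": [
    [[0,1.5,0],0,40],
    [[0,0,0],0,40]
  ]
}}

```text
time_s: 15.55
position: [0.5249, 0.1796, 0.1863]
tcp_rot: [0.216, -0.62, 0.724, -0.211]
wrist_force: [0.9, 0.4, -5.6]
width: 0.526
```

```bash
python3 -c "
from chk import *
s,R,c=st(); print('force along seat axes',s['wrist_force']@np.c_[xr,yr,zr])
chk(335,445,90,250)
"
```

```text
t 15.55 pos [0.5249 0.1796 0.1863] q [ 0.2994 -0.0271 -0.6743  0.3416 -0.2072 -1.1798] F [ 0.8711  0.443  -5.5889] w 44.9408154230199
tin in seat frame mm [-34.4195   3.5674  -1.6528] rotvec deg vs flipped [-0.2054  0.0725 -0.061 ]
force along seat axes [ 5.0254  0.5889 -2.5668]
pred [-34.4195   3.5674  -1.6528] normal tilt deg (x,y) [-0.1368 -0.2663] plane z 23.585909292413586
[[408, 156], [412, 211], [366, 218], [358, 163]]
[[-94.5534  56.348   23.6978]
 [ 23.8107  56.1312  23.9794]
 [ 24.7294 -46.3052  23.5054]
 [-93.202  -51.7779  23.1984]] [-34.8038   3.599   23.5953]
```

Request:
{"api": "send_rows", "payload": {
  "moves": [
    [[3.2,0,0],0,40],
    [[0,1,0],0,40],
    [[0,0,0],0,40]
  ]
}}

```text
time_s: 15.9
position: [0.5242, 0.1762, 0.186]
tcp_rot: [0.216, -0.62, 0.724, -0.212]
wrist_force: [3.6, -2.7, -3.9]
width: 0.527
```

```bash
python3 -c "
from chk import *
s,R,c=st(); print('force along seat axes',s['wrist_force']@np.c_[xr,yr,zr], s['wrist_torque'])
chk(335,445,90,250)
"
```

```text
t 15.9 pos [0.5242 0.1762 0.186 ] q [ 0.2923 -0.0312 -0.68    0.3377 -0.2043 -1.1854] F [ 3.5837 -2.7263 -3.9018] w 44.99028164756558
tin in seat frame mm [-34.2879   0.1444  -1.8214] rotvec deg vs flipped [-0.1624  0.1444 -0.0339]
force along seat axes [ 5.494  -2.0556  1.0437] [-0.2568  0.2862 -0.4297]
pred [-34.2879   0.1444  -1.8214] normal tilt deg (x,y) [-0.2362 -0.3217] plane z 23.495922207187398
[[407, 156], [411, 211], [362, 218], [356, 163]]
[[-94.8041  54.2162  23.5632]
 [ 23.481   53.8712  24.0488]
 [ 23.4983 -54.9461  23.4379]
 [-93.7075 -55.9304  22.9493]] [-35.3831  -0.6973  23.4998]
```

```bash
python3 -c "
from pl import *
s=manip.sense(); M=toolM(s); print('xr in tool',M.T@xr,'zr',M.T@zr,'yr',M.T@yr)
"
```

```text
xr in tool [0.0629 0.0014 0.998 ] zr [ 0.0017 -1.      0.0013] yr [-0.998  -0.0017  0.0629]
```

Request:
{"api": "send_rows", "payload": {
  "moves": [
    [[0,0.3,0],0,40],
    [[0,0,0],0,40]
  ],
  "newtons": 40
}}

```text
time_s: 16.15
position: [0.5241, 0.1763, 0.1861]
tcp_rot: [0.216, -0.62, 0.724, -0.212]
wrist_force: [5.3, -3.1, -1.8]
width: 0.534
```

Slide at about 18 mm/s: per row [0.11, 0, 1.8].

Request:
{"api": "send_rows", "payload": {
  "moves": [
    [[0.1,0,1.8],0,40],
    [[0.1,0,1.8],0,40],
    [[0.1,0,1.8],0,40],
    [[0.1,0,1.8],0,40],
    [[0.1,0,1.8],0,40]
  ]
}}

```text
time_s: 16.65
position: [0.5293, 0.1759, 0.1785]
tcp_rot: [0.217, -0.62, 0.724, -0.212]
wrist_force: [4.7, -1.4, 2.1]
width: 0.534
```

```bash
python3 -c "
from pl import *
s,R,c=st(); print('force along seat axes',s['wrist_force']@np.c_[xr,yr,zr])
"
```

```text
t 16.65 pos [0.5293 0.1759 0.1785] q [ 0.287  -0.0164 -0.6895  0.312  -0.2005 -1.1902] F [ 4.6728 -1.3589  2.0637] w 45.567230513697034
tin in seat frame mm [-25.2128   0.7146  -1.9532] rotvec deg vs flipped [-0.1783  0.1497 -0.0864]
force along seat axes [ 1.0848 -0.5183  5.1473]
```

Request:
{"api": "send_rows", "payload": {
  "moves": [
    [[0.1,0,1.8],0,40],
    [[0.1,0,1.8],0,40],
    [[0.1,0,1.8],0,40],
    [[0.1,0,1.5],0,40],
    [[0,0,0],0,40]
  ]
}}

```text
time_s: 17.15
position: [0.5333, 0.1752, 0.1728]
tcp_rot: [0.217, -0.62, 0.724, -0.212]
wrist_force: [9.8, -0.3, -0.8]
width: 0.526
```

```bash
python3 -c "
from chk import *
s,R,c=st(); print('force along seat axes',s['wrist_force']@np.c_[xr,yr,zr])
chk(335,445,90,260)
"
```

```text
t 17.15 pos [0.5333 0.1752 0.1728] q [ 0.2825 -0.0048 -0.6962  0.2929 -0.1981 -1.194 ] F [ 9.8465 -0.3162 -0.7699] w 44.916277130235805
tin in seat frame mm [-18.1969   0.7423  -1.9007] rotvec deg vs flipped [-0.175   0.1507 -0.0832]
force along seat axes [6.2227 1.4154 7.5446]
pred [-18.1969   0.7423  -1.9007] normal tilt deg (x,y) [-0.1378 -0.4619] plane z 23.42668395635259
[[407, 164], [412, 218], [367, 225], [358, 172]]
[[-78.1456  52.844   23.7179]
 [ 39.1852  54.9885  24.0173]
 [ 40.3033 -45.5377  23.2097]
 [-74.6593 -53.6021  22.8683]] [-18.3291   2.1732  23.4533]
```

Request:
{"api": "send_rows", "payload": {
  "moves": [
    [[0.1,-0.2,1.5],0,40],
    [[0.1,0,1.5],0,40],
    [[0.1,0,1.5],0,40],
    [[0.1,0,1.5],0,40]
  ]
}}

```text
time_s: 17.6
position: [0.5367, 0.1746, 0.168]
tcp_rot: [0.217, -0.62, 0.724, -0.211]
wrist_force: [3.2, -0.4, 4.7]
width: 0.529
```

```bash
python3 -c "
from pl import *
s,R,c=st(); print('force along seat axes',s['wrist_force']@np.c_[xr,yr,zr])
"
```

```text
t 17.6 pos [0.5367 0.1746 0.168 ] q [ 0.2784  0.0052 -0.7016  0.2771 -0.1957 -1.1975] F [ 3.1991 -0.3852  4.6801] w 45.14794807308156
tin in seat frame mm [-12.2538   0.7303  -1.8499] rotvec deg vs flipped [-0.1797  0.1385 -0.088 ]
force along seat axes [-1.9885  0.1818  5.3196]
```

Request:
{"api": "send_rows", "payload": {
  "moves": [
    [[0.1,0,1.5],0,40],
    [[0.1,0,1.5],0,40]
  ]
}}

```text
time_s: 17.8
position: [0.5382, 0.1746, 0.166]
tcp_rot: [0.217, -0.62, 0.724, -0.211]
wrist_force: [-10.7, 1.4, 19.8]
width: 0.535
```

```bash
python3 -c "
from chk import *
s,R,c=st(); print('force along seat axes',s['wrist_force']@np.c_[xr,yr,zr])
chk(335,445,90,260)
"
```

```text
t 17.8 pos [0.5382 0.1746 0.166 ] q [ 0.2769  0.0093 -0.7041  0.2696 -0.1942 -1.1991] F [-10.7063   1.4325  19.7969] w 45.69113068615787
tin in seat frame mm [-9.7906  0.9614 -1.7644] rotvec deg vs flipped [-0.1865  0.1582 -0.1309]
force along seat axes [-22.4064  -0.4673   2.5151]
pred [-9.7906  0.9614 -1.7644] normal tilt deg (x,y) [ 0.2267 -0.4564] plane z 23.432404736676606
[[408, 168], [411, 222], [365, 229], [358, 175]]
[[-69.5371  54.24    24.1129]
 [ 47.7915  52.219   23.6327]
 [ 48.4887 -50.6512  22.8106]
 [-68.4974 -54.3142  23.2442]] [-10.4386   0.3734  23.4501]
```

Request:
{"api": "send_rows", "payload": {
  "moves": [
    [[0.1,0,1.2],0,40],
    [[0.1,0,1.2],0,40]
  ]
}}

```text
time_s: 18.05
position: [0.5395, 0.1744, 0.1642]
tcp_rot: [0.217, -0.62, 0.724, -0.211]
wrist_force: [-9.9, 0.6, 19.5]
width: 0.527
```

```bash
python3 -c "
from pl import *
s,R,c=st(); print('force along seat axes',s['wrist_force']@np.c_[xr,yr,zr])
"
```

```text
t 18.05 pos [0.5395 0.1744 0.1642] q [ 0.2754  0.0128 -0.7064  0.2633 -0.1931 -1.2004] F [-9.8511  0.5525 19.4664] w 44.96815085335651
tin in seat frame mm [-7.6398  1.0357 -1.7649] rotvec deg vs flipped [-0.1897  0.1663 -0.1536]
force along seat axes [-21.5644  -1.1836   3.1416]
```

Request:
{"api": "send_rows", "payload": {
  "moves": [
    [[0.1,0,1.2],0,40],
    [[0.1,0,1.2],0,40]
  ]
}}

```text
time_s: 18.25
position: [0.5409, 0.1741, 0.1622]
tcp_rot: [0.217, -0.62, 0.724, -0.211]
wrist_force: [-3.8, 1.3, 14.5]
width: 0.529
```

```bash
python3 -c "
from chk import *
s,R,c=st(); print('force along seat axes',s['wrist_force']@np.c_[xr,yr,zr])
chk(335,445,90,260)
"
```

```text
t 18.25 pos [0.5409 0.1741 0.1622] q [ 0.2737  0.0171 -0.7086  0.2565 -0.1921 -1.2018] F [-3.7507  1.2963 14.5458] w 45.15781087760797
tin in seat frame mm [-5.1103  1.0094 -1.7647] rotvec deg vs flipped [-0.1864  0.1629 -0.1542]
force along seat axes [-14.1636   0.6185   5.1321]
pred [-5.1103  1.0094 -1.7647] normal tilt deg (x,y) [ 0.1709 -0.3939] plane z 23.358863541508207
[[407, 173], [412, 224], [364, 231], [358, 177]]
[[-59.2697  51.3021  23.8831]
 [ 52.5684  54.1662  23.5693]
 [ 52.538  -53.2605  22.8309]
 [-64.3452 -54.7216  23.1694]] [-4.6271 -0.6285 23.3632]
```

Request:
{"api": "send_rows", "payload": {
  "moves": [
    [[0.1,0,1.2],0,40],
    [[0.1,0,1.2],0,40],
    [[0.1,0,1.2],0,40]
  ]
}}

```text
time_s: 18.6
position: [0.5431, 0.1736, 0.1589]
tcp_rot: [0.217, -0.62, 0.724, -0.211]
wrist_force: [-2.5, 4.1, 14.9]
width: 0.526
```

```bash
python3 -c "
from pl import *
s,R,c=st(); print('force along seat axes',s['wrist_force']@np.c_[xr,yr,zr])
"
```

```text
t 18.6 pos [0.5431 0.1736 0.1589] q [ 0.2711  0.0241 -0.7119  0.2462 -0.1908 -1.2038] F [-2.5168  4.0651 14.8576] w 44.9026314229022
tin in seat frame mm [-1.0777  0.8733 -1.7759] rotvec deg vs flipped [-0.1813  0.1462 -0.1366]
force along seat axes [-14.0008   3.5608   5.9083]
```

Request:
{"api": "send_rows", "payload": {
  "moves": [
    [[0.1,0,1],0,40],
    [[0.1,0,1],0,40]
  ]
}}

```text
time_s: 18.8
position: [0.5442, 0.1745, 0.1583]
tcp_rot: [0.218, -0.621, 0.723, -0.211]
wrist_force: [-25.1, 9.2, 40.0]
width: 0.528
```

```bash
python3 -c "
from chk import *
s,R,c=st(); print('force along seat axes',s['wrist_force']@np.c_[xr,yr,zr])
"
```

```text
t 18.8 pos [0.5442 0.1745 0.1583] q [ 0.2706  0.026  -0.713   0.2413 -0.1881 -1.2052] F [-25.0882   9.1796  39.9603] w 45.08274933469876
tin in seat frame mm [-0.0623  1.9938 -1.3709] rotvec deg vs flipped [-0.2162  0.1933 -0.3089]
force along seat axes [-47.8239   4.6377   1.369 ]
```

Request:
{"api": "send_rows", "payload": {
  "moves": [
    [[0,0,0],0,40]
  ]
}}

```text
time_s: 18.9
position: [0.5441, 0.1746, 0.1583]
tcp_rot: [0.218, -0.621, 0.723, -0.211]
wrist_force: [-14.3, 10.0, 25.9]
width: 0.53
```

```bash
python3 -c "
from chk import *
s,R,c=st(); print('force along seat axes',s['wrist_force']@np.c_[xr,yr,zr])
chk(335,445,90,260,save='pics/s9.png')
c,s=grab('side'); cv2.imwrite('pics/d9.png',cv2.resize(c['frame'][200:380,210:360,::-1],None,fx=3.3,fy=3.3))
c,s=grab('wrist'); cv2.imwrite('pics/w9.png',c['frame'][:,:,::-1])
im=cv2.imread('pics/s9.png'); cv2.imwrite('pics/s9c.png',cv2.resize(im[140:285,330:440],None,fx=4,fy=4,interpolation=cv2.INTER_CUBIC))
"
```

```text
t 18.9 pos [0.5441 0.1746 0.1583] q [ 0.2708  0.0258 -0.7131  0.2414 -0.1882 -1.2052] F [-14.3113   9.9786  25.9124] w 45.2810476439295
tin in seat frame mm [-0.1692  2.0056 -1.4256] rotvec deg vs flipped [-0.2239  0.198  -0.3078]
force along seat axes [-30.3113   7.3142   1.8878]
pred [-0.1692  2.0056 -1.4256] normal tilt deg (x,y) [ 0.1841 -0.3317] plane z 23.547798011606986
[[409, 173], [413, 227], [365, 233], [359, 179]]
[[-58.737   55.6277  24.0628]
 [ 59.5412  55.8999  23.6844]
 [ 57.1887 -51.5577  23.0698]
 [-59.95   -53.0829  23.4374]] [-0.4893  1.7218 23.5636]
```

View pics/s9c.png

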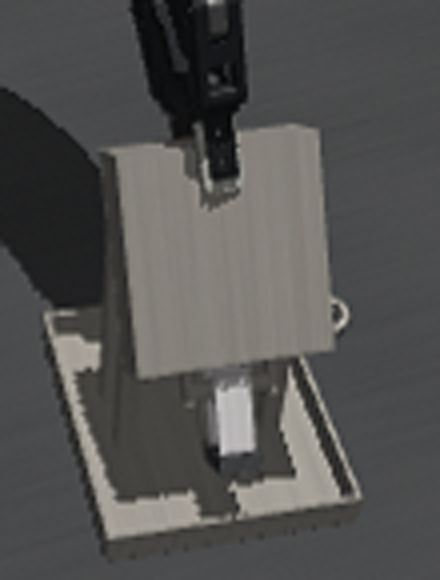

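View pics/d9.png

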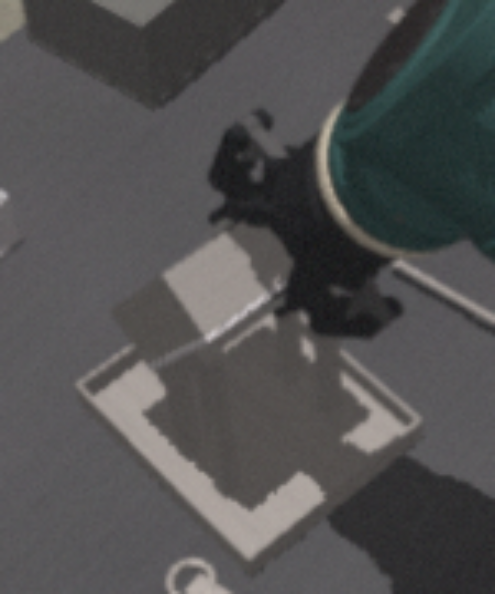

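View pics/w9.png

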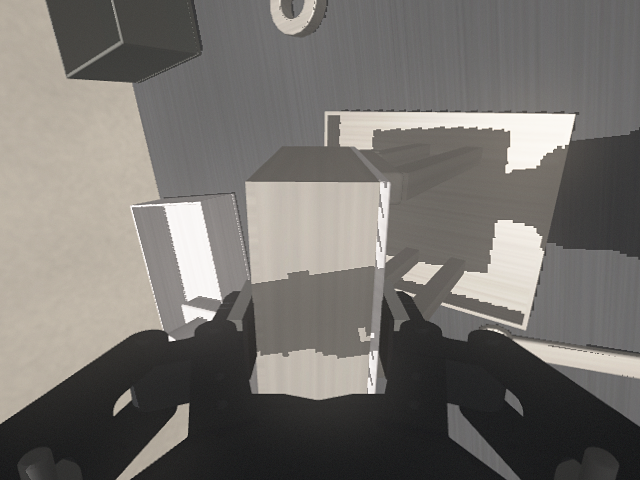

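Request:
{"api": "send_rows", "payload": {
  "moves": [
    [[1,0,-0.3],0,40],
    [[0,0,0],0,40]
  ]
}}

```text
time_s: 19.25
position: [0.5438, 0.174, 0.1584]
tcp_rot: [0.218, -0.621, 0.723, -0.21]
wrist_force: [-12.0, 11.9, 21.7]
width: 0.531
```

```bash
python3 -c "
from chk import *
s,R,c=st(); print('force along seat axes',s['wrist_force']@np.c_[xr,yr,zr])
chk(335,445,90,260)
"
```

```text
t 19.25 pos [0.5438 0.174  0.1584] q [ 0.2688  0.0246 -0.7141  0.2412 -0.186  -1.207 ] F [-12.0055  11.9014  21.6617] w 45.3856189083995
tin in seat frame mm [-0.308   1.3952 -1.5531] rotvec deg vs flipped [-0.2273  0.1766 -0.367 ]
force along seat axes [-25.7207   9.6116   1.033 ]
pred [-0.308   1.3952 -1.5531] normal tilt deg (x,y) [ 0.235  -0.4036] plane z 23.39877230845383
[[408, 173], [412, 227], [375, 232], [366, 226], [359, 179]]
[[-59.0098  53.447   24.0254]
 [ 59.2458  53.6895  23.5421]
 [ 58.282  -29.43    22.9606]
 [ 42.2375 -47.8567  22.8966]
 [-59.9308 -53.0496  23.279 ]] [ 8.1649 -4.64   23.3407]
```

Request:
{"api": "send_rows", "payload": {
  "moves": [
    [[0,0,0],0,48],
    [[0,0,0],0,54],
    [[0,0,0],0,62],
    [[0,0,0],0,68]
  ]
}}

```text
time_s: 19.7
position: [0.5427, 0.1716, 0.1559]
tcp_rot: [0.215, -0.62, 0.724, -0.211]
wrist_force: [0.4, -0.1, -0.1]
width: 0.798
```

```bash
python3 -c "
from chk import *
s,R,c=st(); print('force along seat axes',s['wrist_force']@np.c_[xr,yr,zr])
chk(335,445,90,260)
c,s=grab('wrist'); cv2.imwrite('pics/w10.png',c['frame'][:,:,::-1])
"
```

```text
t 19.7 pos [0.5427 0.1716 0.1559] q [ 0.2672  0.0266 -0.7164  0.2419 -0.1895 -1.207 ] F [ 0.4462 -0.0629 -0.0808] w 68.17314889472706
tin in seat frame mm [ 1.2975 -1.1366 -3.4922] rotvec deg vs flipped [-0.2229 -0.0086 -0.0261]
force along seat axes [0.3245 0.0163 0.3225]
pred [ 1.2975 -1.1366 -3.4922] normal tilt deg (x,y) [ 0.3818 -0.5642] plane z 23.151245716738668
[[409, 174], [411, 227], [363, 228], [362, 179]]
[[-56.632   55.451   24.103 ]
 [ 58.9775  51.5149  23.2939]
 [ 45.7747 -54.6913  22.3361]
 [-59.0804 -46.6498  23.1139]] [-2.74    1.4062 23.2117]
```

View pics/w10.png

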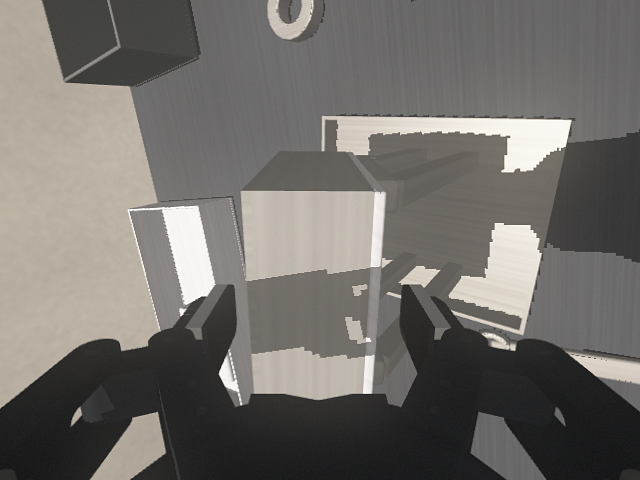

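Request:
{"api": "send_rows", "payload": {
  "moves": [
    [[0,0,-5],0,76],
    [[0,0,-20],0,76],
    [[0,0,-35],0,76],
    [[0,0,-40],0,76],
    [[0,0,-40],0,76]
  ]
}}

```text
time_s: 20.3
position: [0.4614, 0.1769, 0.2723]
tcp_rot: [0.216, -0.62, 0.724, -0.211]
wrist_force: [0.3, 0.7, -0.4]
width: 0.889
```

Request:
{"api": "send_rows", "payload": {
  "moves": [
    [[0,0,-40],0,76],
    [[0,0,-25],0,76],
    [[0,0,0],0,76]
  ]
}}

```text
time_s: 20.6
position: [0.4249, 0.1802, 0.3279]
tcp_rot: [0.218, -0.62, 0.723, -0.212]
wrist_force: [0.1, 0.0, -1.0]
width: 0.892
```

```bash
cat > fin.py <<'E'
from chk import *
c,s=grab("wrist"); 
im=c["frame"][:,:,::-1]; cv2.imwrite('pics/w11.png',im)
c,s=grab("scene"); P=cloud(c); cv2.imwrite('pics/s11.png',cv2.resize(c['frame'][120:285,320:440,::-1],None,fx=3.6,fy=3.6,interpolation=cv2.INTER_CUBIC))
A=np.c_[xr,yr,zr]; L=((P-SEAT)@A)*1000
reg=np.zeros((480,640),bool); reg[150:245,340:430]=True
m=reg&(abs(L[...,2]-23.5)<4); q=L[m]; n=np.linalg.svd(q-q.mean(0),full_matrices=False)[2][2]; n*=np.sign(n[2])
print("tilt",n[:2]*57.3,"plane mean",q.mean(0),"x rng",np.percentile(q[:,0],[.5,99.5]),"y rng",np.percentile(q[:,1],[.5,99.5]))
(cx,cy),wh,a=cv2.minAreaRect(q[:,:2].astype(np.float32)); print("rect",cx,cy,wh,a)
c,s=grab("side"); cv2.imwrite('pics/d11.png',cv2.resize(c['frame'][200:380,210:360,::-1],None,fx=3.3,fy=3.3,interpolation=cv2.INTER_CUBIC))
E
python3 fin.py
```

```text
tilt [-0.0477 -0.2002] plane mean [-0.3153  0.0346 23.5887] x rng [-59.22    60.0843] y rng [-54.4369  55.5463]
rect 1.922271728515625 1.1615104675292969 (122.85054779052734, 112.26976776123047) 0.24695514142513275
```

View pics/w11.png

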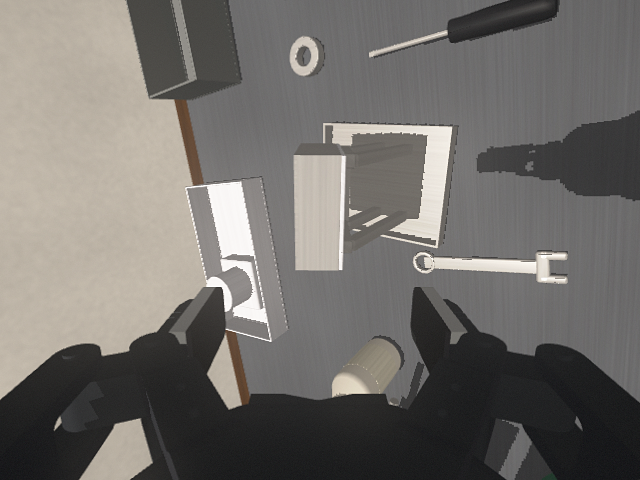

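View pics/s11.png

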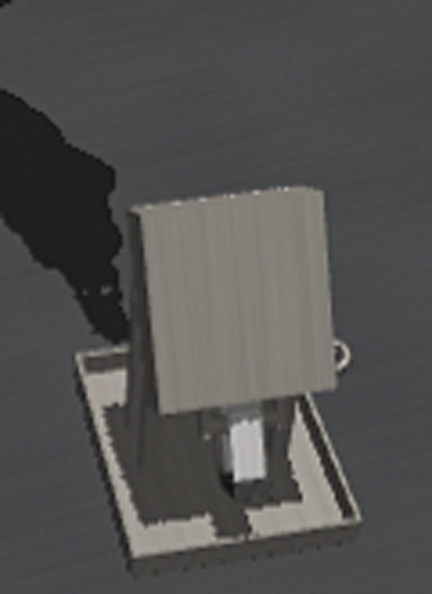

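View pics/d11.png

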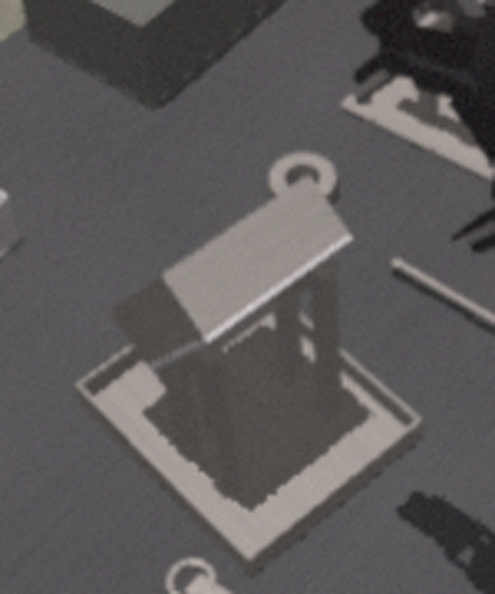

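The tin sits home and flat with its edges at x −59/+60 and y −54/+55.5 in the seat frame. The lid line is even and the arm is clear, so I'm handing in.

```bash
python3 -c "
from bench import order,manip
print(manip.sense()['time_s']); print(order.finish_job())"
```

```text
20.75
the job is handed in; nothing more can be done
None
```

The tin is lid down on the draining rack, pushed home against the stops and released. I handed the job in at 20.75 s of the 51 s allowed, with the arm about 20 cm clear.

**What I did:** The moves only turn the tool about its own axis, so I tilted it about 35° by driving the arm against its joint limits. I chose the line common to the stand's and the rack's slopes. Then I pinched the lid shut at 33 N (40 N for the slide), lifted, rolled the tin 170° and laid it on the rails about 34 mm uphill. I slid it down at 18 mm/s or less.

**Last checks:**
- **Clip and stops:** The push force peaked at about 22 N on the clip's bumps, dropped as the rod passed, then rose to about 48 N at the stops. I judged the snap from this force pattern, because the clip was largely hidden under the tin.
- **Position:** The tin is within about 1 mm of the seat along and across the slope, tilted 0.2°. A rectangle fit put its centre about 2 mm off along the slope, but that fit is sensitive to stray edge points.
- **Lid and rollers:** The lid's edge line is even all along and no rollers are to be seen outside. In the last pictures the nearby things looked undisturbed.

**Concerns:**
- **Wrist force:** At 2.1 s, during the first tilt trial in free air, the wrist force briefly read about 141 N when the arm stopped hard at its joint limits. That is over the 120 N limit. The pictures showed no contact and the reading was back to zero at the next row, but it may count against the job.
- **Side force before release:** Just before I let go, about 10 N of sideways force remained on the tool. It went to zero on release, and the tin's measured position changed by only about a millimetre.

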